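# Close up the rinse-water strainer on the plaque bench

### The job

Get the bench's rinse-water strainer ready: stand every loose strainer cartridge in a well of its own in the housing, any well, then put the green cover on and press it straight down until the clip arms on both sides have snapped under the rim. After that turn the three captive bolts clockwise to their end stops, first red, then yellow, then blue, and leave the plaque, the tin and the brush where they are.

Things in the scene. Friction and masses are not known exactly. Their poses are not given: they have to be found in the camera images.
- housing: Strainer housing, fixed on the bench (place and yaw vary): grey trough 62 (x) x 166 (y) mm, walls 6 mm, bright aluminium rim on top, three wells in a row along y, on a dark steel base plate (x -50 to +115, y -165 to +165 mm). Origin on the bench under the trough's middle, z up. Beside it three steel posts carry the bolts; a brass stub sticks out on the -x side.
- rim (a point): Middle of the rim's top, 70 mm above the bench, axes as the housing. The rim is a lip 76 (x) x 176 (y) mm overall and 6 mm thick, overhanging the walls by 7 mm along both long sides and 5 mm at the ends. With the cover fully home, cover_under lies here.
- cover_grip (a point): Green domed cover (0.28 to 0.46 kg, loose): a point in its black bar handle, 18 mm wide (x), 80 long (y), 34 high; 11 mm below the handle's top, 23 mm above the dome's top, 71 mm above the cover's underside, 95 mm above the bench as it stands there, 141 mm when fully home. x across, y along cover and handle, z up. Same either way round: home, its y lies along the housing's y, either sense.
- cover_under (a point): Middle of the cover's underside, the face that lands on the rim. Flange 76 x 190 x 8 mm, hollow dome 56 x 156 mm, 48 high (44 free inside). A skirt at each end reaches 24 mm lower and fits outside the rim's ends with 3 mm play; on the bench the cover stands on the skirts. Two steel clip arms hang 22 mm down on each long side.
- clip_a (a joint): The clip arms on the cover's -x side, on one sprung hinge: 0 = relaxed (also once snapped under the rim), growing as they spread, up to 0.2 to 0.35 rad in passing the rim. The slanted tips meet the rim about 15 mm above home (lateral lead-in 3 mm) and snap under it about 5 mm above home. Pressing home takes up to about 20 N.
- clip_b (a joint): The same for the clip arms on the cover's +x side.
- well1 (a point): Middle of the floor of well 1 (housing y +53 mm), 6 mm above the bench: an open-topped square well 50 (x) x 48.5 (y) mm, 64 mm deep to the rim's top, with 4 mm white partitions between the wells.
- well2 (a point): Middle of the floor of well 2 (housing y +0 mm), 6 mm above the bench: an open-topped square well 50 (x) x 48.5 (y) mm, 64 mm deep to the rim's top, with 4 mm white partitions between the wells.
- well3 (a point): Middle of the floor of well 3 (housing y -53 mm), 6 mm above the bench: an open-topped square well 50 (x) x 48.5 (y) mm, 64 mm deep to the rim's top, with 4 mm white partitions between the wells.
- bolt_red (a joint): Turn of the red captive bolt: 0 = fully back, 2.2 rad = end stop, growing clockwise seen from above; starts at 0 to 0.6; stiff (0.04 N m), stays where it is left. At the end stop its strap points to the housing's -y (inward), over the cover's flange; turned in early it would block the cover.
- bolt_red_grip (a point): Grip of the red bolt, on the +y end (local x 0, y +142 mm) of the housing: red bar 44 mm long (x), 14 wide (y), 30 high on a round hub. Point on the turning axis, 15 mm below the bar's top, 108 mm above the bench; z up, x along the bar, the way the strap points. Strap: steel, 16 mm wide, 80 to 86 mm above the bench under the hub, reaching 58 mm from the axis.
- bolt_yellow (a joint): Turn of the yellow captive bolt: 0 = fully back, 2.2 rad = end stop, growing clockwise seen from above; starts at 0 to 0.6; stiff (0.04 N m), stays where it is left. At the end stop its strap points to the housing's -x (inward), over the cover's flange; turned in early it would block the cover.
- bolt_yellow_grip (a point): Grip of the yellow bolt, on the +x long side (local x +88, y 0 mm) of the housing: yellow bar 44 mm long (x), 14 wide (y), 30 high on a round hub. Point on the turning axis, 15 mm below the bar's top, 108 mm above the bench; z up, x along the bar, the way the strap points. Strap: steel, 16 mm wide, 80 to 86 mm above the bench under the hub, reaching 58 mm from the axis.
- bolt_blue (a joint): Turn of the blue captive bolt: 0 = fully back, 2.2 rad = end stop, growing clockwise seen from above; starts at 0 to 0.6; stiff (0.04 N m), stays where it is left. At the end stop its strap points to the housing's +y (inward), over the cover's flange; turned in early it would block the cover.
- bolt_blue_grip (a point): Grip of the blue bolt, on the -y end (local x 0, y -142 mm) of the housing: blue bar 44 mm long (x), 14 wide (y), 30 high on a round hub. Point on the turning axis, 15 mm below the bar's top, 108 mm above the bench; z up, x along the bar, the way the strap points. Strap: steel, 16 mm wide, 80 to 86 mm above the bench under the hub, reaching 58 mm from the axis.
- cart1_mid (a point): Strainer cartridge 1 (two or three of the three are there, all alike, 80 to 170 g, loose, standing on the bench): white ribbed drum 44 mm across, 45 high, chamfered foot, with an orange round stem 20 mm across and 55 high on top; 100 mm in all. Point on its axis 50 mm above its foot, z up. Seated in a well, its point is 56 mm above the bench and 36 mm of stem stands above the rim.
- cart2_mid (a point): Strainer cartridge 2 (two or three of the three are there, all alike, 80 to 170 g, loose, standing on the bench): white ribbed drum 44 mm across, 45 high, chamfered foot, with an orange round stem 20 mm across and 55 high on top; 100 mm in all. Point on its axis 50 mm above its foot, z up. Seated in a well, its point is 56 mm above the bench and 36 mm of stem stands above the rim.
- cart3_mid (a point): Strainer cartridge 3 (two or three of the three are there, all alike, 80 to 170 g, loose, standing on the bench): white ribbed drum 44 mm across, 45 high, chamfered foot, with an orange round stem 20 mm across and 55 high on top; 100 mm in all. Point on its axis 50 mm above its foot, z up. Seated in a well, its point is 56 mm above the bench and 36 mm of stem stands above the rim.
- plaque: Bystander: dark bronze plaque blank 200 x 75 x 9 mm with a round hole, lying on the bench. Origin under its middle.
- wax_tin: Bystander: aluminium tin 76 mm across, 45 mm high, standing on the bench. Origin under its middle.
- brush: Bystander: hand brush lying on the bench. Origin under its middle.
Mind the look-alikes: they are no part of the job. Of the things shaped like the part that bears cover_grip, the green one is meant.

How it is judged:
By the outcome, as a careful person would: the job done as asked, in the order asked, and still so for the second after the job is handed in, with the robot touching nothing.
Of cart1, cart2, cart3 only 2 to 3 are there at a start; the rules pass over those that are not, and their reading is None.
At some moment in a run one of cart1, cart2, cart3, cover may be knocked a few centimetres aside while the robot is not near it.
It also fails if it takes over 208 s, if anything falls off the work surface, if the arm or the gripper's body presses on something with over 40 N, if the wrist force passes 120 N, or if a joint passes its speed limit or range.

### The arm

A 7-joint arm with a two-finger parallel gripper is mounted at the origin on the work surface. World frame = base frame: x ahead of the robot, y to its left, z up, the work surface at z = 0. Lengths are in mm, angles in rad, forces in N, time in s.
With the tool pointing down it reaches from about 400 to 925 mm from the base axis. Payload 5.6 kg.
Tool frame: the origin (TCP) lies midway between the tips of the shut fingers; the grasp point (between the pads) lies arm.hold_point_z behind it (arm.hold_point_z is the distance from the TCP to the grasp point, in mm); x points along the fingers, y is the direction in which the jaws open and shut, and the axes are right-handed (so a half turn about x gives the same grasp; the last joint's range is limited). The gripper opens to 85 mm and grips with 20 to 120 N. Pads are 22 mm wide; open, the fingers measure 114 mm over their backs; the gripper's body (76 mm by 85 mm) begins 54 mm behind the grasp point. The pads swing forward as they close: fully open they stand 13 mm farther back than shut.
Start: joints at [1.267, 0.468, -0.012, 1.603, 0.006, 1.071, -0.056], TCP at [167.562, -628.039, 203.19] pointing down, gripper open.
Joint ranges: [-2.53, 2.53], [-0.31, 2.02], [-1.57, 1.55], [0.28, 2.44], [-1.29, 4.43], [0.15, 1.84], [-2.92, 2.92]. Speed limits (rad/s): [2.57, 2.57, 3.14, 3.14, 3.14, 3.14, 3.14].

### API

Orientations are given as a unit quaternion [x, y, z, w].
In Python, from plant import get_state, imaging, arm gives the robot as it stands.
- The arm moves only by the shell command python3 -m crank 'ROWS' [FORCE]. ROWS is JSON, a list of rows, each an object with "jaw": the opening, from -1 (shut) to 1 (fully open); "translation": the shift along the tool's x, y, z in cm, a list of three; "yaw": the turn about the tool's x in rad. In form: [{"jaw": jaw, "translation": [x, y, z], "yaw": yaw}, ...]. A call has 1 to 5 rows; each row is the pose to reach, as a shift and turn from the pose commanded when the call began, along the tool's axes at that moment; what a row does not reach only later rows make up. A row lasts 1/10 s, in which the tool goes at most 50 mm and 8.59 degrees, less where a joint would pass 70% of its speed; a pose out of reach is approached as far as the arm can. A call with a gripper value outside its range is refused whole. The fingers move at their own pace and stop on an object; FORCE is the grip in N (left out, the last holds). Time passes only in rows, so rows that repeat a pose let the fingers close. It gives the time, the measured TCP pose, the force and the opening at its end, in the units of the state.
- get_state(): the state, without advancing time (a new reading comes with each control period).
- imaging.read_camera(name): name is "scene" or "top" or "wrist"; returns a dict with "color" (420x560x3 uint8, red, green, blue), "depth" (420x560 float32, mm along the optical axis (not along the pixel's ray), 0 where there is no reading), "K" (3x3 intrinsics, pixels), "eye" and "orientation" of the camera in the world; the wrist camera has in their place "mount" (4x4, takes a point from camera to tool coordinates, whose origin is the TCP and whose axes are the tool frame's). Camera axes: x right, y down, z forward; pixel columns grow to the right and rows downward; lengths in mm; the calibration is good to about 2 mm. A picture is of the moment at which its call begins: read the wrist's pose just before it.
- arm.finish_job(): hands the job in, once; it reports no verdict.
The state is a dict: "t": time; "q": joint angles; "joint_velocities": joint speeds; "joint_torque": joint torques, N m; "ee_pos": TCP position; "ee_rot": TCP orientation; "ft_force": force on the tool from outside, world axes, zero at the start; "moment": the same for the moment, N m; "gripper_width": finger opening in mm.
Only numpy, scipy, OpenCV 4.12 (cv2) and the standard library are available. Lean on these libraries where they do the work, as an engineer would, in place of code of your own. Each camera call takes 0.05 s, during which the arm holds its last target.

## Working session

There is one attempt and no reset: what is moved stays moved. The work goes in short steps, Python scripts to look and compute and a shell command to move; the robot and the scene stay as the last step left them, time stands still between calls to the robot, and variables do not carry over. Pictures are saved under pics/ and viewed, and the job is handed in when it is done.

```bash
ls; mkdir -p pics
cat > h.py <<'E'
import numpy as np, cv2
from scipy.spatial.transform import Rotation as R
from plant import get_state, imaging, arm
def cam(name):
    s=get_state(); d=imaging.read_camera(name)
    if name=='wrist':
        T=np.eye(4);T[:3,:3]=R.from_quat(s['ee_rot']).as_matrix();T[:3,3]=s['ee_pos']
        d['T']=T@np.array(d['mount'])
    else:
        T=np.eye(4);o=np.array(d['orientation'])
        T[:3,:3]=R.from_quat(o).as_matrix() if o.size==4 else o
        T[:3,3]=d['eye'];d['T']=T
    return d
def save(d,fn): cv2.imwrite('pics/'+fn,cv2.cvtColor(d['color'],cv2.COLOR_RGB2BGR))
def plane(d,u,v,z):
    K=np.array(d['K']);r=d['T'][:3,:3]@np.linalg.solve(K,[u,v,1.]);o=d['T'][:3,3]
    return o+r*(z-o[2])/r[2]
def cloud(d):
    K=np.array(d['K']);h,w=d['depth'].shape;u,v=np.meshgrid(np.arange(w),np.arange(h))
    P=np.stack([(u-K[0,2])/K[0,0],(v-K[1,2])/K[1,1],np.ones_like(u)],-1)*d['depth'][...,None]
    return P@d['T'][:3,:3].T+d['T'][:3,3]
E
python3 - <<'E'
from h import *
print(get_state()); print(arm.hold_point_z)
for n in ['scene','top','wrist']:
    d=cam(n); save(d,n+'0.png'); print(n,d['K'],d['T'].round(3))
E
```

```text
pics
{'t': 0.0, 'q': array([ 1.2670245 ,  0.4683879 , -0.01158019,  1.60364699,  0.0060375 ,
        1.07143068, -0.05631707]), 'joint_velocities': array([-0.00057593, -0.00066114, -0.00071166,  0.000339  ,  0.00070596,
       -0.0007963 ,  0.00254082]), 'joint_torque': array([ 4.32908737e-04, -5.32388127e+01,  2.15378118e-02, -2.51308358e+01,
        1.13823652e-02,  7.83494645e-03, -3.98303257e-05]), 'ee_pos': array([ 167.32911778, -627.44030671,  202.22176718]), 'ee_rot': array([-0.70096429, -0.09254086,  0.70125218, -0.09127229]), 'ft_force': array([ 0.57400179, -0.63494679, -0.55157419]), 'moment': array([-0.0061934 ,  0.03375534,  0.03018633]), 'gripper_width': 85.13387092740325}
18.700000000000003
scene [[453.90812706   0.         269.35661241]
 [  0.         453.90812706 214.45372203]
 [  0.           0.           1.        ]] [[-7.640000e-01  5.170000e-01 -3.860000e-01  1.061895e+03]
 [ 6.450000e-01  5.990000e-01 -4.750000e-01  6.713580e+02]
 [-1.500000e-02 -6.120000e-01 -7.910000e-01  1.160366e+03]
 [ 0.000000e+00  0.000000e+00  0.000000e+00  1.000000e+00]]
top [[478.64429681   0.         276.78437004]
 [  0.         478.64429681 203.92007504]
 [  0.           0.           1.        ]] [[-1.700000e-02 -9.830000e-01  1.810000e-01  2.317460e+02]
 [-1.000000e+00  1.600000e-02 -8.000000e-03  2.431800e+01]
 [ 5.000000e-03 -1.810000e-01 -9.830000e-01  1.622421e+03]
 [ 0.000000e+00  0.000000e+00  0.000000e+00  1.000000e+00]]
wrist [[351.66991615   0.         278.65271866]
 [  0.         351.66991615 204.7820064 ]
 [  0.           0.           1.        ]] [[ 2.58000e-01 -9.31000e-01 -2.59000e-01  2.32460e+02]
 [-9.66000e-01 -2.49000e-01 -6.80000e-02 -6.09786e+02]
 [-1.00000e-03  2.67000e-01 -9.64000e-01  3.73453e+02]
 [ 0.00000e+00  0.00000e+00  0.00000e+00  1.00000e+00]]
```

View pics/top0.png

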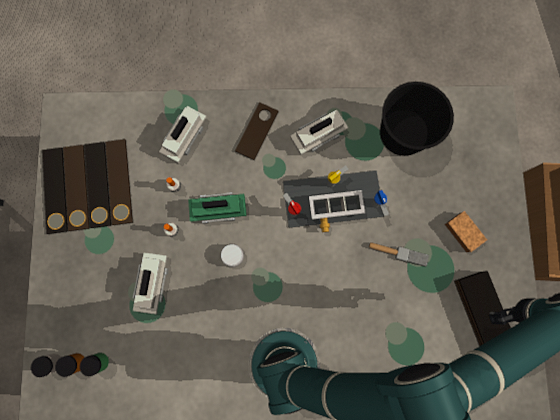

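View pics/scene0.png

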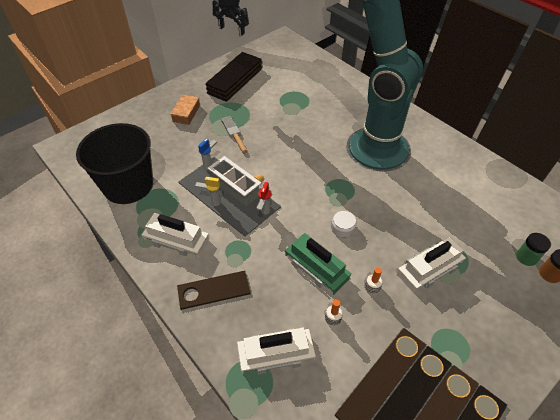

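View pics/wrist0.png

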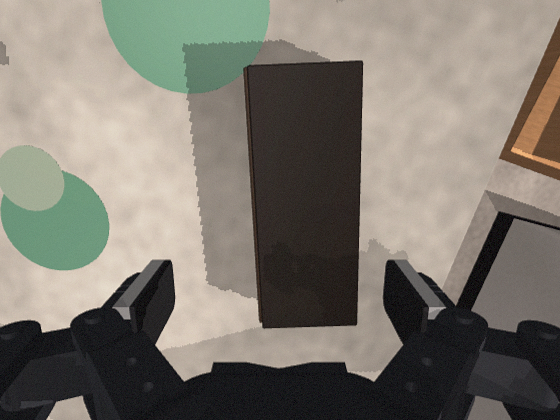

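The top view shows two orange-stemmed cartridges at (173,184) and (170,229). The cover-shaped things are green at (217,207) and white at (184,133), (320,131) and (150,283). Only the green one matches the description. The housing is at (336,205). I'll confirm these in an enlarged crop and measure.

```bash
cat > m1.py <<'E'
from h import *
d=cam('top'); s=cam('scene')
a=cv2.resize(d['color'][150:250,140:400],None,fx=3,fy=3,interpolation=cv2.INTER_CUBIC)
cv2.imwrite('pics/crop1.png',a[...,::-1])
for n,c in (('top',d),('scene',s)):
    P=cloud(c);hsv=cv2.cvtColor(c['color'],cv2.COLOR_RGB2HSV);H,S,V=[hsv[...,i].astype(int) for i in range(3)]
    for nm,m in dict(orange=(H>4)&(H<16)&(S>190)&(V>120),green=(H>60)&(H<85)&(S>130)&(V>40),red=((H<4)|(H>175))&(S>190)&(V>110),yel=(H>19)&(H<30)&(S>170)&(V>120),blue=(H>105)&(H<125)&(S>150)).items():
        nn,l,st,ce=cv2.connectedComponentsWithStats(m.astype(np.uint8))
        for i in range(1,nn):
            if st[i,4]>8:
                p=P[l==i];p=p[np.isfinite(p).all(1)]
                q=p[p[:,2]>np.percentile(p[:,2],50)]
                print(n,nm,ce[i].round(1),st[i,4],'med',np.median(p,0).round(0),'z',np.percentile(p[:,2],[5,95]).round(0),'topmean',q.mean(0).round(0))
E
python3 m1.py
```

```text
top orange [170.3 180.7] 33 med [597. 358.  94.] z [ 55. 102.] topmean [598. 361.  99.]
top orange [167.2 226.8] 37 med [444. 365.  94.] z [ 66. 104.] topmean [446. 367.  98.]
top green [238.4 195.1] 12 med [552. 139.  50.] z [27. 71.] topmean [550. 147.  68.]
top green [190.2 209.4] 10 med [510. 303.  29.] z [25. 36.] topmean [507. 303.  34.]
top green [242.1 214. ] 16 med [490. 125.  29.] z [23. 36.] topmean [493. 128.  32.]
top green [104.4 362.3] 32 med [ 17. 572.  14.] z [ 4. 42.] topmean [ 18. 574.  27.]
top red [296.5 207.2] 61 med [499. -52. 119.] z [ 87. 125.] topmean [494. -48. 122.]
top red [290.7 209.9] 32 med [493. -33.  93.] z [87. 97.] topmean [492. -34.  94.]
top yel [334.1 176.9] 104 med [ 597. -176.   97.] z [ 87. 126.] topmean [ 598. -173.  118.]
top blue [380.  197.4] 116 med [ 527. -321.  108.] z [ 88. 126.] topmean [ 528. -324.  121.]
scene orange [377.4 270.4] 32 med [448. 369. 100.] z [ 95. 103.] topmean [487. 388. 168.]
scene orange [336.  302.6] 36 med [599. 364.  99.] z [ 96. 103.] topmean [599. 364. 101.]
scene red [545.5   5.3] 111 med [-964.    3.  197.] z [193. 201.] topmean [-923.   12.  216.]
scene red [263.2 188.6] 48 med [501. -47. 121.] z [ 91. 127.] topmean [498. -42. 124.]
scene red [267.8 194.4] 34 med [494. -32.  93.] z [ 90. 100.] topmean [494. -33.  96.]
scene yel [212.2 183.6] 152 med [ 605. -169.  106.] z [ 91. 125.] topmean [ 602. -172.  118.]
scene blue [204.  147.4] 119 med [ 532. -318.  109.] z [ 91. 126.] topmean [ 532. -320.  119.]
```

View pics/crop1.png

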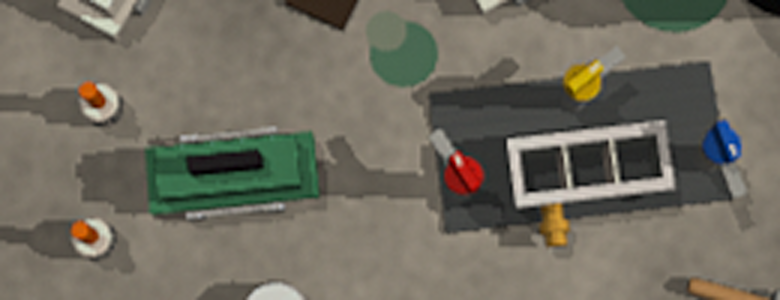

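The crop confirms the layout. The green cover is at top pixel (217,207) and the two cartridges are left of it. The housing has its brass stub towards the robot, so housing +y is about world +y. The red bolt is on the left, yellow is on the far side and blue is on the right. I'll move over the cartridges for closer measuring.

```bash
cat >> h.py <<'E'
def st():
    s=get_state();M=R.from_quat(s['ee_rot']).as_matrix()
    return s,np.array(s['ee_pos']),M
def plan(x,y,z,jawdeg=None):
    """target TCP world mm; jawdeg: world heading of tool y (mod 180). prints tool-axis cm + yaw"""
    s,p,M=st()
    t=M.T@(np.array([x,y,z])-p)/10
    h=np.degrees(np.arctan2(M[1,1],M[0,1]))
    out=[t.round(2).tolist(),'dist mm %.0f'%np.linalg.norm(t*10)]
    if jawdeg is not None:
        dlt=(jawdeg-h+90)%180-90   # world heading change (ccw from above)
        out.append('yaw %.3f'%(-np.radians(dlt)))  # tool x is down
    print('from',p.round(1),'head %.1f'%h,'w %.1f'%s['gripper_width'],'F',np.round(s['ft_force'],1),'t %.2f'%s['t'],'q7 %.2f'%s['q'][6],'->',*out)
E
python3 - <<'E'
from h import *
s,p,M=st(); print(M.round(3))
plan(450,-380,300,0); plan(520,300,300,0)
E
```

```text
[[-0.     0.258 -0.966]
 [ 0.001 -0.966 -0.258]
 [-1.    -0.001  0.   ]]
from [ 167.5 -627.8  202.7] head -75.1 w 85.2 F [-1.1 -0.4  0.7] t 0.25 q7 -0.06 -> [-9.71, -16.67, -33.68] dist mm 388 yaw -1.310
from [ 167.5 -627.8  202.7] head -75.1 w 85.2 F [-1.1 -0.4  0.7] t 0.25 q7 -0.06 -> [-9.66, -80.56, -57.97] dist mm 997 yaw -1.310
```

```bash
python3 -m crank '[{"jaw":1,"translation":[-1,-2,-4],"yaw":-0.14},{"jaw":1,"translation":[-2.5,-4,-8],"yaw":-0.28},{"jaw":1,"translation":[-4,-6,-12],"yaw":-0.42},{"jaw":1,"translation":[-5.5,-8,-16],"yaw":-0.56},{"jaw":1,"translation":[-7,-10,-20],"yaw":-0.7}]'; python3 -c "
from h import *
plan(450,-380,300,0)"
```

```text
t: 0.75
ee_pos: [336.1, -478.5, 273.9]
ee_rot: [-0.626, -0.328, 0.626, -0.329]
ft_force: [0.5, -1.0, -0.1]
gripper_width: 85.8
from [ 336.1 -478.5  273.9] head -34.6 w 85.8 F [ 0.5 -1.  -0.1] t 0.75 q7 0.23 -> [-2.62, 3.78, -14.58] dist mm 153 yaw -0.604
```

```bash
python3 -m crank '[{"jaw":1,"translation":[-0.6,0,-4.8],"yaw":-0.14},{"jaw":1,"translation":[-1.2,0,-9.6],"yaw":-0.28},{"jaw":1,"translation":[-1.8,-1,-14.2],"yaw":-0.42},{"jaw":1,"translation":[-2.4,-3,-18.6],"yaw":-0.56},{"jaw":1,"translation":[-3,-6,-22],"yaw":-0.6}]'; python3 -c "
from h import *
plan(500,-50,300,0)"
```

```text
t: 1.25
ee_pos: [413.4, -262.3, 303.3]
ee_rot: [0.501, 0.499, -0.5, 0.499]
ft_force: [-0.8, -0.2, 1.2]
gripper_width: 85.4
from [ 413.4 -262.3  303.3] head -0.2 w 85.4 F [-0.8 -0.2  1.2] t 1.25 q7 0.44 -> [0.35, 8.59, -21.26] dist mm 229 yaw -0.003
```

```bash
python3 -m crank '[{"jaw":1,"translation":[-1,3,-2],"yaw":0},{"jaw":1,"translation":[-3,6,-5],"yaw":0},{"jaw":1,"translation":[-5,9,-7],"yaw":0},{"jaw":1,"translation":[-6,9,-7],"yaw":0},{"jaw":1,"translation":[-6,9,-7],"yaw":0}]'; python3 -c "
from h import *
d=cam('wrist');save(d,'w1.png');np.save('w1.npy',d,allow_pickle=True)
plan(500,-50,300,0)"
```

```text
t: 1.75
ee_pos: [503.5, -195.8, 364.3]
ee_rot: [0.502, 0.497, -0.502, 0.499]
ft_force: [0.3, -1.0, -1.1]
gripper_width: 85.5
from [ 502.2 -196.7  363.1] head -0.6 w 85.4 F [-0.1 -0.9 -0.3] t 1.80 q7 0.21 -> [6.3, -0.38, -14.67] dist mm 160 yaw -0.011
```

View pics/w1.png

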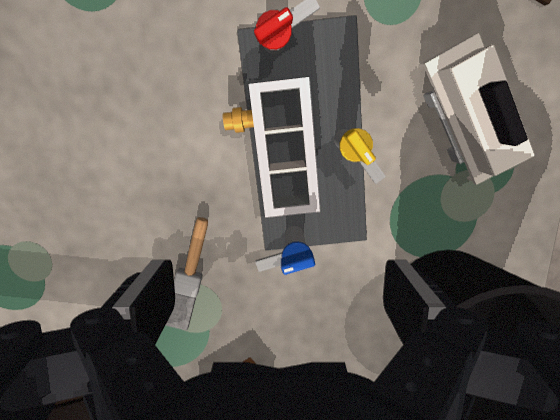

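The view shows the white rim quad at roughly (250,83), (308,78), (318,211) and (266,216), and the bolts at (275,29), (357,146) and (298,258). I'll fit the rim.

```bash
cat > rim.py <<'E'
from h import *
def rim(d,roi,z=70):
    x0,y0,x1,y1=roi
    P=cloud(d); g=d['color'].min(-1)
    m=np.zeros(g.shape,np.uint8); m[y0:y1,x0:x1]=((g>165)&(abs(P[...,2]-z)<12))[y0:y1,x0:x1]
    m=cv2.morphologyEx(m,cv2.MORPH_CLOSE,np.ones((3,3)))
    n,l,s,c=cv2.connectedComponentsWithStats(m);i=1+np.argmax(s[1:,4])
    ct,_=cv2.findContours((l==i).astype(np.uint8),cv2.RETR_EXTERNAL,cv2.CHAIN_APPROX_NONE)
    ct=max(ct,key=len)[:,0]
    W=np.array([plane(d,u,v,z)[:2] for u,v in ct])
    (cx,cy),(w,h),a=cv2.minAreaRect(W.astype(np.float32))
    b=cv2.boxPoints(((cx,cy),(w,h),a)); e=[b[1]-b[0],b[2]-b[1]];L=max(e,key=np.linalg.norm); L=L*np.sign(L[1])
    print('center',round(cx,1),round(cy,1),'size',round(min(w,h),1),round(max(w,h),1),'yaw deg',np.degrees(np.arctan2(-L[0],L[1])).round(2), 'depth z',np.median(P[l==i][:,2]).round(1))
    return cx,cy,np.arctan2(-L[0],L[1])
E
python3 - <<'E'
from rim import *
d=np.load('w1.npy',allow_pickle=True).item()
cx,cy,a=rim(d,(235,65,335,225))
c,s=np.cos(a),np.sin(a)
for n,(x,y) in dict(red=(0,142),yel=(88,0),blue=(0,-142),w1=(0,53),w3=(0,-53)).items(): 
    p=(cx+c*x-s*y,cy+s*x+c*y);print(n,np.round(p,1))
    q=d['T'][:3,:3].T@(np.array([*p,123 if n[0]!='w' else 70])-d['T'][:3,3]);q=d['K']@q;print(q[:2]/q[2])
E
```

```text
center 513.0 -183.1 size 75.8 175.8 yaw deg 5.72 depth z 70.4
red [498.8 -41.8]
[272.83832914  22.95513631]
yel [ 600.5 -174.3]
[361.58068164 147.55776387]
blue [ 527.1 -324.4]
[297.77992248 266.07591314]
w1 [ 507.7 -130.3]
[281.22805102 108.84118738]
w3 [ 518.2 -235.8]
[289.50780698 189.30450489]
```

Rim 75.8 x 175.8 mm (should be 76 x 176), centre (513.0,-183.1), yaw 5.7°, which is consistent. On to the cartridges.

```bash
python3 -m crank '[{"jaw":1,"translation":[0,0,-5],"yaw":0},{"jaw":1,"translation":[0,0,-10],"yaw":0},{"jaw":1,"translation":[0.5,0,-15],"yaw":0},{"jaw":1,"translation":[1,0,-20],"yaw":0},{"jaw":1,"translation":[1.5,0,-25],"yaw":0}]';python3 -m crank '[{"jaw":1,"translation":[1,0,-5],"yaw":0},{"jaw":1,"translation":[2,0,-10],"yaw":0},{"jaw":1,"translation":[3,0,-15],"yaw":0},{"jaw":1,"translation":[4,1,-19],"yaw":0},{"jaw":1,"translation":[5,2,-23],"yaw":0}]'; python3 -c "
from h import *
d=cam('wrist');save(d,'w2.png');np.save('w2.npy',d,allow_pickle=True)
plan(598,361,160,0)"
```

```text
t: 2.3
ee_pos: [504.0, 52.8, 347.1]
ee_rot: [-0.503, -0.496, 0.504, -0.497]
ft_force: [0.4, -0.8, -0.2]
gripper_width: 85.6
t: 2.8
ee_pos: [527.4, 282.6, 296.6]
ee_rot: [-0.502, -0.497, 0.504, -0.497]
ft_force: [1.0, -1.1, 1.0]
gripper_width: 85.5
from [526.1 289.5 294.3] head -0.3 w 85.7 F [-0.   4.   0.8] t 2.85 q7 -0.81 -> [13.43, 7.21, -7.15] dist mm 168 yaw -0.005
```

View pics/w2.png

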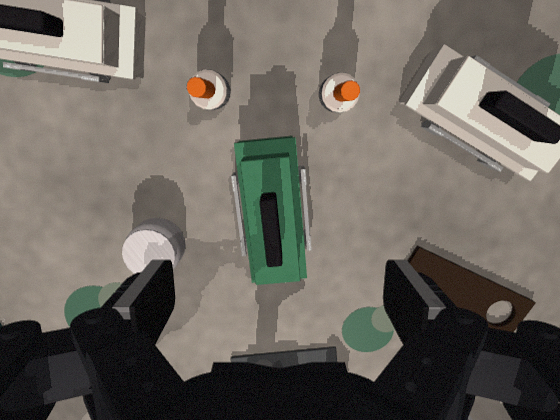

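Two cartridges, with stem tops at (198,87) and (348,91). The green cover is between them with its handle at (271,229), and the white look-alikes are outside. The arm was still settling in that frame, so I'll take another and measure.

```bash
cat > stems.py <<'E'
from h import *
def stems(d,z=100):
    hsv=cv2.cvtColor(d['color'],cv2.COLOR_RGB2HSV);H,S,V=[hsv[...,i].astype(int) for i in range(3)]
    P=cloud(d)
    m=((H>3)&(H<18)&(S>180)&(V>100)).astype(np.uint8)
    m2=(m>0)&(P[...,2]>z-5)&(P[...,2]<z+7)
    n,l,s,c=cv2.connectedComponentsWithStats(m2.astype(np.uint8))
    for i in range(1,n):
        if s[i,4]>30:
            # circle of top face
            ct,_=cv2.findContours((l==i).astype(np.uint8),cv2.RETR_EXTERNAL,cv2.CHAIN_APPROX_NONE)
            W=np.array([plane(d,u,v,z)[:2] for u,v in max(ct,key=len)[:,0]],np.float32)
            cc,r=cv2.minEnclosingCircle(W)
            print('stem',c[i].round(1),s[i,4],'cent',plane(d,*c[i],z).round(1),'circ',np.round(cc,1),'r %.1f'%r,'z %.1f'%np.median(P[l==i][:,2]))
if __name__=='__main__':
    import sys
    d=cam('wrist');stems(d,float(sys.argv[1]) if len(sys.argv)>1 else 100)
    if len(sys.argv)>2: save(d,sys.argv[2])
E
python3 stems.py; python3 -c "
from h import *
plan(598,361,160,0)"
```

```text
stem [199.   94.6] 300 cent [446.3 370.5 100. ] circ [446.3 370.5] r 9.8 z 100.1
stem [352.   99.1] 299 cent [598.4 365.4 100. ] circ [598.2 365.3] r 9.7 z 100.3
from [525.5 286.5 294.9] head -0.3 w 85.1 F [-0.4 -0.8  0.3] t 2.90 q7 -0.80 -> [13.46, 7.29, -7.47] dist mm 170 yaw -0.005
```

```bash
python3 -m crank '[{"jaw":1,"translation":[3,2.5,-2.5],"yaw":0},{"jaw":1,"translation":[6,5,-5],"yaw":0},{"jaw":1,"translation":[9.5,7.3,-7.9],"yaw":0},{"jaw":1,"translation":[11,7.3,-7.9],"yaw":0},{"jaw":0.2,"translation":[11,7.3,-7.9],"yaw":0}]'; python3 -c "
from h import *
plan(598.3,365.4,70,0)"
```

```text
t: 3.4
ee_pos: [599.9, 358.0, 183.5]
ee_rot: [-0.5, -0.498, 0.506, -0.497]
ft_force: [-0.3, -0.6, -0.7]
gripper_width: 73.0
from [599.9 358.  183.5] head -0.6 w 73.0 F [-0.3 -0.6 -0.7] t 3.40 q7 -0.91 -> [11.35, -0.09, -0.79] dist mm 114 yaw -0.011
```

```bash
python3 -m crank '[{"jaw":0.2,"translation":[0,0,0],"yaw":0},{"jaw":0.2,"translation":[0,0,0],"yaw":0}]'; python3 stems.py 100 w3.png; python3 -c "
from h import *
plan(598.3,365.4,70,0)"
```

```text
t: 3.6
ee_pos: [602.1, 360.2, 190.7]
ee_rot: [0.504, 0.497, -0.502, 0.498]
ft_force: [0.3, 0.0, 0.7]
gripper_width: 51.2
stem [ 74.2 187.8] 485 cent [446.5 370.9 100. ] circ [447.  370.6] r 10.0 z 100.2
stem [274.6 191.5] 467 cent [599.  366.2 100. ] circ [598.8 366.1] r 9.6 z 100.3
from [602.1 360.4 190.8] head -0.7 w 51.5 F [ 0.2 -0.  -0.2] t 3.65 q7 -0.91 -> [12.08, -0.42, -0.48] dist mm 121 yaw -0.011
```

View pics/w3.png

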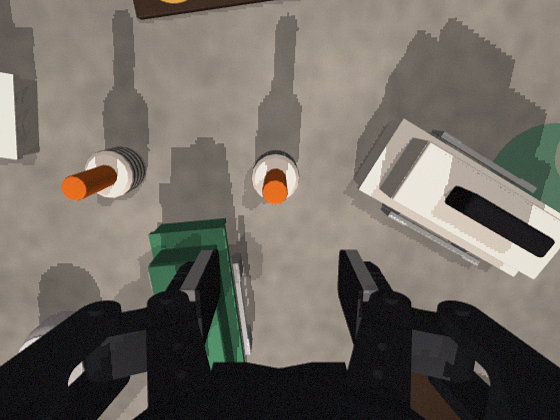

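```bash
python3 -m crank '[{"jaw":0.2,"translation":[3,-0.35,-0.55],"yaw":-0.01},{"jaw":0.2,"translation":[6,-0.35,-0.55],"yaw":-0.01},{"jaw":0.2,"translation":[9,-0.35,-0.55],"yaw":-0.01},{"jaw":0.2,"translation":[9,-0.35,-0.55],"yaw":-0.01},{"jaw":0.2,"translation":[9,-0.35,-0.55],"yaw":-0.01}]'; python3 stems.py 100 w4.png;python3 -c "
from h import *
plan(598.8,366,70,0)"
```

```text
t: 4.15
ee_pos: [598.4, 366.6, 99.9]
ee_rot: [0.501, 0.5, -0.5, 0.5]
ft_force: [-0.3, 0.4, 0.6]
gripper_width: 51.2
stem [280.3 243.1] 1000 cent [598.9 366.6 100. ] circ [599. 367.] r 10.2 z 100.3
stem [  3.1 240.3] 113 cent [455.1 368.3 100. ] circ [453.7 369. ] r 5.6 z 98.9
from [598.9 367.3 100.9] head -0.0 w 51.2 F [0.1 0.2 0.6] t 4.20 q7 -0.95 -> [3.09, -0.02, 0.14] dist mm 31 yaw -0.001
```

View pics/w4.png

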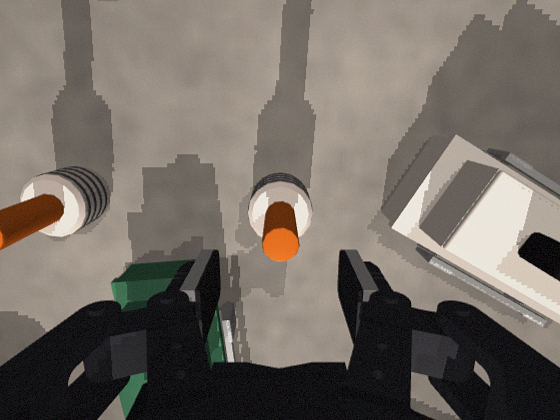

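The stem is centred between the pads at (281,244). I'll go down and close.

```bash
python3 -m crank '[{"jaw":0.2,"translation":[3,0,0.1],"yaw":0},{"jaw":0.2,"translation":[3,0,0.1],"yaw":0},{"jaw":-1,"translation":[3,0,0.1],"yaw":0},{"jaw":-1,"translation":[3,0,0.1],"yaw":0},{"jaw":-1,"translation":[3,0,0.1],"yaw":0}]' 40; python3 -m crank '[{"jaw":-1,"translation":[0,0,0],"yaw":0},{"jaw":-1,"translation":[0,0,0],"yaw":0},{"jaw":-1,"translation":[-4,0,0],"yaw":0},{"jaw":-1,"translation":[-9,0,0],"yaw":0},{"jaw":-1,"translation":[-14,0,0],"yaw":0}]';python3 -c "
from h import *
d=cam('wrist');save(d,'w5.png')
plan(507.7,-130.3,210,5.7)"
```

```text
t: 4.7
ee_pos: [599.0, 366.7, 70.6]
ee_rot: [0.501, 0.5, -0.499, 0.5]
ft_force: [0.5, -0.9, 3.6]
gripper_width: 15.2
t: 5.2
ee_pos: [597.2, 365.6, 209.6]
ee_rot: [-0.499, -0.5, 0.5, -0.5]
ft_force: [1.6, 0.7, -0.0]
gripper_width: -0.4
from [600.6 369.1 220.5] head -0.0 w 0.2 F [2.1 2.5 5.8] t 5.25 q7 -0.90 -> [0.54, -9.29, 49.95] dist mm 508 yaw -0.100
```

View pics/w5.png

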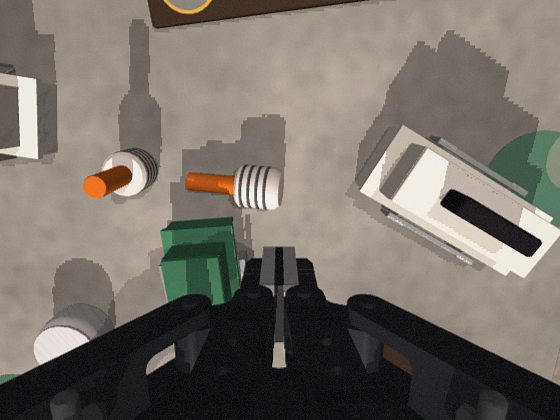

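The cartridge was squeezed out and now lies on its side: drum at (262,187), stem at (210,182). The gripper is empty. I need to know why, so I'll check where the TCP and pads project.

Run:
```python
from h import *
d=cam('wrist');s,p,M=st();Mi=np.linalg.inv(np.array(d['mount']))
for o in ([0,0,0],[-18.7,0,0],[0,10,0]):
    q=np.array(d['K'])@(Mi@np.array([*o,1.]))[:3];print(o,(q[:2]/q[2]).round(1))
print(np.array(d['mount']).round(3),p.round(1))
P=cloud(d); 
# gripper points in tool frame
G=(P-p)@M; m=(d['depth']>0)&(G[...,0]<5)&(G[...,0]>-60)&(abs(G[...,1])<30)&(abs(G[...,2])<40)
print(m.sum()); g=G[m]
for a in range(-60,5,5):
    k=(g[:,0]>=a)&(g[:,0]<a+5)
    if k.sum(): print(a,k.sum(),np.percentile(g[k],[2,98],0).round(1).tolist())
hsv=cv2.cvtColor(d['color'],cv2.COLOR_RGB2HSV);H,S,V=[hsv[...,i].astype(int) for i in range(3)]
m=(H>3)&(H<18)&(S>180)&(V>100)
n,l,ss,c=cv2.connectedComponentsWithStats(m.astype(np.uint8))
for i in range(1,n):
    if ss[i,4]>60: print(c[i].round(1),ss[i,4],np.percentile(P[l==i],[3,50,97],0).round(0).tolist())
```

```text
[0, 0, 0] [279.4 242.9]
[-18.7, 0, 0] [279.5 257.8]
[0, 10, 0] [298.6 242.9]
[[-1.00000e-03 -2.68000e-01  9.63000e-01 -1.71114e+02]
 [ 1.00000e+00 -0.00000e+00  1.00000e-03 -5.04000e-01]
 [-0.00000e+00  9.63000e-01  2.68000e-01 -6.83030e+01]
 [ 0.00000e+00  0.00000e+00  0.00000e+00  1.00000e+00]] [600.6 369.2 217.5]
1700
-60 438 [[-59.9, -13.4, -11.9], [-55.1, 12.7, -7.0]]
-55 402 [[-54.8, -13.5, -11.9], [-50.2, 12.6, -6.8]]
-50 371 [[-49.9, -13.5, -12.0], [-45.2, 12.6, -7.0]]
-45 319 [[-44.9, -13.2, -11.8], [-40.1, 12.5, -7.0]]
-40 170 [[-39.9, -12.1, -11.9], [-35.8, 11.3, -6.9]]
[101.4 186.7] 611 [[439.0, 363.0, 55.0], [450.0, 372.0, 100.0], [455.0, 380.0, 101.0]]
[210.1 187. ] 865 [[506.0, 349.0, 26.0], [531.0, 358.0, 31.0], [556.0, 366.0, 33.0]]
```

Run:
```python
from h import *
d=cam('wrist');s,p,M=st();print(s['gripper_width'],s['t']);P=cloud(d);G=(P-p)@M
for v in range(235,345,8): print(v,[ (G[v,u].round(0).tolist(),int(d['depth'][v,u])) for u in (266,272,290)])
a=cv2.resize(d['color'][220:400,200:360],None,fx=4,fy=3.2);cv2.imwrite('pics/f1.png',a[...,::-1])
```

```text
0.4280001349321793 5.35
235 [([214.0, -13.0, 74.0], 413), ([213.0, -6.0, 74.0], 412), ([213.0, 15.0, 74.0], 412)]
243 [([211.0, -13.0, 84.0], 413), ([214.0, -6.0, 85.0], 415), ([213.0, 15.0, 84.0], 415)]
251 [([-42.0, -4.0, -13.0], 143), ([-42.0, -2.0, -13.0], 143), ([-42.0, 5.0, -13.0], 143)]
259 [([-48.0, -4.0, -12.0], 137), ([-49.0, -2.0, -13.0], 136), ([-49.0, 5.0, -13.0], 136)]
267 [([-56.0, -4.0, -13.0], 129), ([-56.0, -2.0, -13.0], 130), ([-57.0, 5.0, -13.0], 128)]
275 [([-64.0, -4.0, -13.0], 122), ([-63.0, -2.0, -13.0], 122), ([-63.0, 5.0, -13.0], 123)]
283 [([-70.0, -4.0, -13.0], 116), ([-69.0, -2.0, -13.0], 117), ([-69.0, 4.0, -13.0], 117)]
291 [([-76.0, -3.0, -14.0], 110), ([-70.0, -2.0, -11.0], 117), ([-76.0, 4.0, -14.0], 110)]
299 [([-81.0, -3.0, -14.0], 105), ([-78.0, -2.0, -12.0], 109), ([-81.0, 4.0, -14.0], 105)]
307 [([-85.0, -3.0, -14.0], 101), ([-78.0, -2.0, -9.0], 109), ([-86.0, 4.0, -14.0], 101)]
315 [([-89.0, -3.0, -14.0], 97), ([-79.0, -2.0, -7.0], 109), ([-90.0, 4.0, -14.0], 97)]
323 [([-93.0, -3.0, -14.0], 94), ([-80.0, -2.0, -5.0], 109), ([-91.0, 4.0, -12.0], 96)]
331 [([-93.0, -3.0, -11.0], 95), ([-79.0, -2.0, -1.0], 111), ([-90.0, 4.0, -9.0], 97)]
339 [([-81.0, -3.0, -0.0], 108), ([-79.0, -2.0, 2.0], 111), ([-81.0, 4.0, -0.0], 108)]
```

View pics/f1.png

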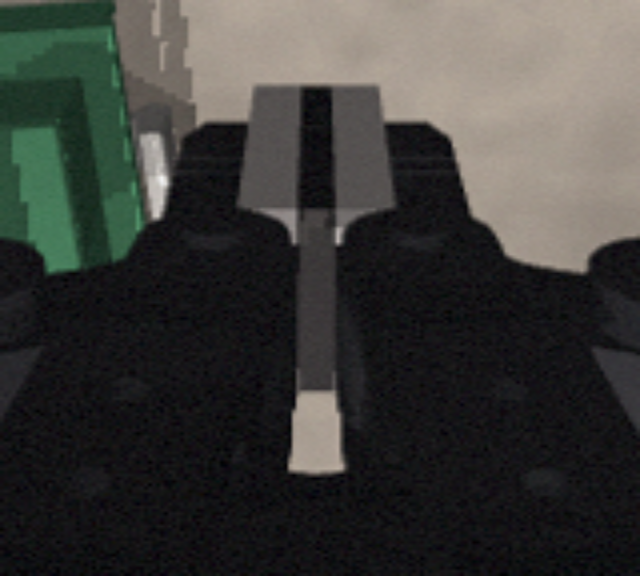

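Run:
```python
from h import *
s,p,M=st();print(p.round(1))
d=cam('scene');P=cloud(d)
q=np.array(d['K'])@(np.linalg.inv(d['T'])@np.array([*p,1.]))[:3];print('tcp px',q[:2]/q[2],q[2])
u,v=(q[:2]/q[2]).astype(int)
a=cv2.resize(d['color'][max(0,v-70):v+50,max(0,u-60):u+60],None,fx=5,fy=5);cv2.imwrite('pics/f2.png',a[...,::-1])
m=(np.hypot(P[...,0]-p[0],P[...,1]-p[1])<25)&(P[...,2]>60)
print(m.sum(),np.percentile(P[m][:,2],[0,1,5,20,50]))
```

```text
[599.3 367.7 213.5]
tcp px [342.04463585 281.66503678] 1071.5058294189357
878 [240.60382024 249.76515853 268.61977209 325.37439875 590.85913022]
```

View pics/f2.png

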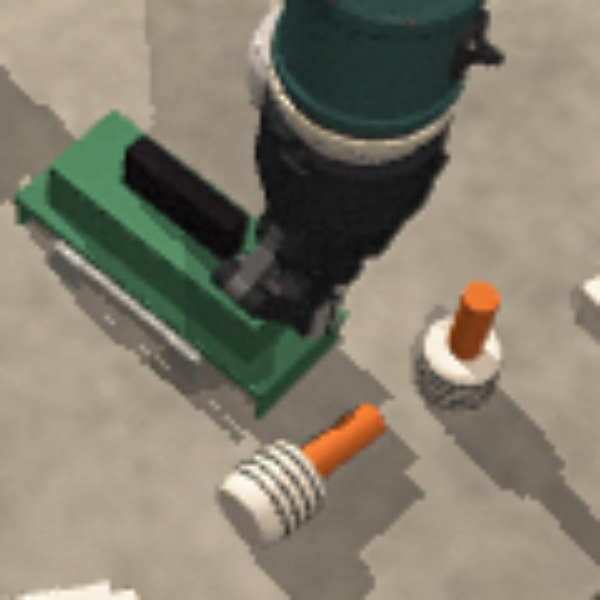

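The scene view shows the fingertips about 27-36 mm above the reported TCP. Wrist depth agrees, putting the shut tips at tool x ≈ -36. So the real tips sit about 35 mm behind the reported TCP, and I only nipped the top of the stem.

From here I'll work with tips ≈ TCP-35 and pad middle ≈ TCP-54. I'll take the standing cartridge first and check the finger height in images.

```bash
python3 stems.py; python3 -c "
from h import *
plan(446.7,370.8,120,0)"
```

```text
stem [ 93.3 187.5] 430 cent [446.7 371.1 100. ] circ [447.  371.8] r 10.6 z 100.2
from [597.6 365.5 208.3] head -0.0 w 0.2 F [-0.2  0.4 -1.3] t 5.45 q7 -0.90 -> [8.83, -15.09, -0.54] dist mm 175 yaw -0.000
```

```bash
python3 -m crank '[{"jaw":0.3,"translation":[0,-5,-0.2],"yaw":0},{"jaw":0.3,"translation":[0,-10,-0.4],"yaw":0},{"jaw":0.3,"translation":[3,-15.1,-0.5],"yaw":0},{"jaw":0.3,"translation":[8,-15.1,-0.5],"yaw":0},{"jaw":0.3,"translation":[8,-15.1,-0.5],"yaw":0}]'; python3 -m crank '[{"jaw":0.3,"translation":[0,0,0],"yaw":0},{"jaw":0.3,"translation":[0,0,0],"yaw":0},{"jaw":0.3,"translation":[0,0,0],"yaw":0}]'; python3 stems.py 100 w6.png; python3 -c "
from h import *
plan(446.7,371,34,0)"
```

```text
t: 5.95
ee_pos: [442.0, 367.0, 122.5]
ee_rot: [-0.495, -0.501, 0.504, -0.5]
ft_force: [0.1, -0.2, -1.0]
gripper_width: 55.8
t: 6.25
ee_pos: [448.6, 371.5, 129.7]
ee_rot: [0.501, 0.5, -0.499, 0.5]
ft_force: [0.6, -0.4, 0.7]
gripper_width: 55.7
stem [274.3 224.8] 736 cent [445.7 371.4 100. ] circ [445.7 371.3] r 9.6 z 100.2
from [448.3 371.4 129.6] head -0.1 w 55.7 F [ 0.8  0.4 -0. ] t 6.30 q7 -1.12 -> [9.56, -0.18, 0.05] dist mm 96 yaw -0.002
```

View pics/w6.png

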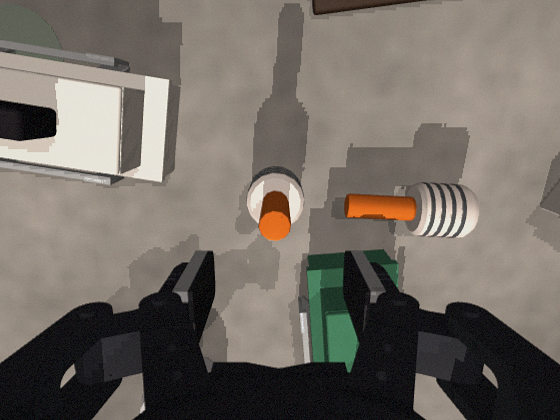

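```bash
python3 -m crank '[{"jaw":0.3,"translation":[3,-0.2,0],"yaw":0},{"jaw":0.3,"translation":[6,-0.2,0],"yaw":0},{"jaw":0.3,"translation":[8,-0.2,0],"yaw":0},{"jaw":0.3,"translation":[9.3,-0.2,0],"yaw":0},{"jaw":0.3,"translation":[9.5,-0.2,0],"yaw":0}]'; python3 -m crank '[{"jaw":0.3,"translation":[0,0,0],"yaw":0},{"jaw":0.3,"translation":[0,0,0],"yaw":0}]'; python3 stems.py 100 w7.png; python3 -c "
from h import *
plan(446.2,371.2,34,0)"
```

```text
t: 6.8
ee_pos: [444.8, 370.4, 32.4]
ee_rot: [-0.5, -0.5, 0.501, -0.5]
ft_force: [0.5, -0.4, -0.6]
gripper_width: 55.3
t: 7.0
ee_pos: [445.5, 371.5, 34.5]
ee_rot: [0.501, 0.5, -0.499, 0.5]
ft_force: [0.3, 0.3, 0.1]
gripper_width: 55.5
stem [280. 312.] 2322 cent [445.4 372.4 100. ] circ [445.3 372.7] r 11.0 z 100.3
from [445.5 371.5  34.5] head -0.0 w 54.9 F [-0.8  0.3 -0.4] t 7.05 q7 -1.21 -> [0.05, 0.07, 0.03] dist mm 1 yaw -0.000
```

View pics/w7.png

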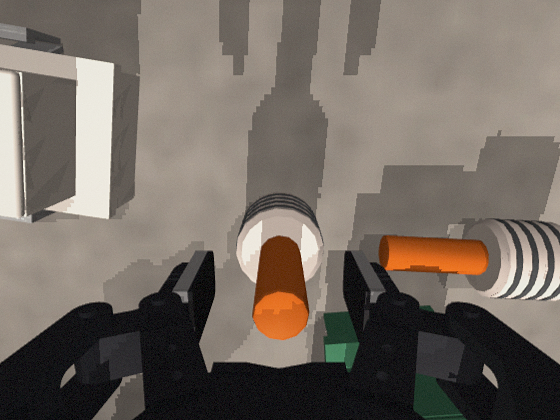

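The stem now sits well between the pads, with its top at (280,315) beyond the pad line. Closing.

```bash
python3 -m crank '[{"jaw":-1,"translation":[0,0,0],"yaw":0},{"jaw":-1,"translation":[0,0,0],"yaw":0},{"jaw":-1,"translation":[0,0,0],"yaw":0},{"jaw":-1,"translation":[0,0,0],"yaw":0},{"jaw":-1,"translation":[0,0,0],"yaw":0}]' 40; python3 -m crank '[{"jaw":-1,"translation":[-2,0,0],"yaw":0},{"jaw":-1,"translation":[-4,0,0],"yaw":0},{"jaw":-1,"translation":[-8,0,0],"yaw":0},{"jaw":-1,"translation":[-12,0,0],"yaw":0},{"jaw":-1,"translation":[-17,0,0],"yaw":0}]';python3 -m crank '[{"jaw":-1,"translation":[0,0,0],"yaw":0},{"jaw":-1,"translation":[0,0,0],"yaw":0},{"jaw":-1,"translation":[0,0,0],"yaw":0}]';python3 -c "
from h import *
d=cam('wrist');save(d,'w8.png')
plan(507.7,-130.3,210,5.7);plan(518.2,-235.8,210,5.7)"
```

```text
t: 7.55
ee_pos: [445.0, 370.9, 33.7]
ee_rot: [0.5, 0.5, -0.5, 0.5]
ft_force: [-0.3, -0.6, 4.4]
gripper_width: 19.1
t: 8.05
ee_pos: [443.7, 369.6, 203.1]
ee_rot: [-0.499, -0.5, 0.501, -0.5]
ft_force: [2.1, 0.6, -1.4]
gripper_width: 19.0
t: 8.35
ee_pos: [444.2, 369.6, 201.6]
ee_rot: [-0.499, -0.5, 0.501, -0.5]
ft_force: [0.2, 0.6, -1.8]
gripper_width: 18.9
from [444.  369.6 201.3] head -0.0 w 19.0 F [ 0.1 -0.2 -1. ] t 8.40 q7 -1.06 -> [-0.77, 6.37, 49.99] dist mm 504 yaw -0.100
from [444.  369.6 201.3] head -0.0 w 19.0 F [ 0.1 -0.2 -1. ] t 8.40 q7 -1.06 -> [-0.75, 7.42, 60.54] dist mm 610 yaw -0.100
```

View pics/w8.png

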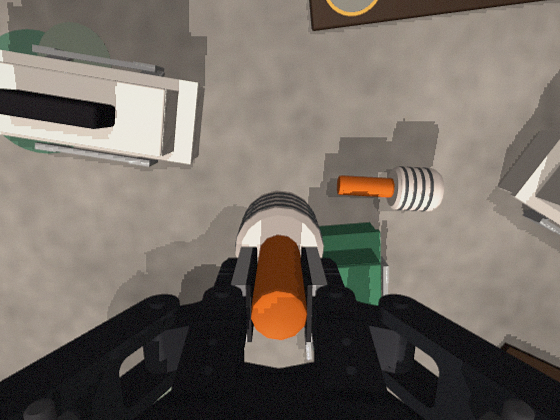

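It's held: the drum hangs straight under the pads. I'm carrying it to well 3.

```bash
python3 -m crank '[{"jaw":-1,"translation":[0,0.5,3],"yaw":0},{"jaw":-1,"translation":[0,1,7],"yaw":0},{"jaw":-1,"translation":[0,1.5,11.5],"yaw":0},{"jaw":-1,"translation":[0,2,16],"yaw":0},{"jaw":-1,"translation":[0,2.5,20.5],"yaw":0}]'; python3 -m crank '[{"jaw":-1,"translation":[0,0.5,4.5],"yaw":0},{"jaw":-1,"translation":[0,1,9],"yaw":0},{"jaw":-1,"translation":[0,1.5,13.5],"yaw":0},{"jaw":-1,"translation":[0,2,18],"yaw":0},{"jaw":-1,"translation":[0,2.5,22.5],"yaw":0}]';python3 -m crank '[{"jaw":-1,"translation":[0,0.5,4.5],"yaw":-0.05},{"jaw":-1,"translation":[0,1,8.5],"yaw":-0.1},{"jaw":-1,"translation":[0,1.5,12],"yaw":-0.1},{"jaw":-1,"translation":[0,2,15],"yaw":-0.1},{"jaw":-1,"translation":[0,2.4,17],"yaw":-0.1}]';python3 -m crank '[{"jaw":-1,"translation":[0,0,0],"yaw":0},{"jaw":-1,"translation":[0,0,0],"yaw":0},{"jaw":-1,"translation":[0,0,0],"yaw":0},{"jaw":-1,"translation":[0,0,0],"yaw":0}]';python3 -c "
from h import *
d=cam('wrist');save(d,'w9.png')
plan(518.2,-235.8,110,5.7)"
```

```text
t: 8.9
ee_pos: [468.7, 163.6, 201.6]
ee_rot: [-0.499, -0.501, 0.501, -0.499]
ft_force: [-0.1, -0.8, -0.7]
gripper_width: 18.9
t: 9.4
ee_pos: [493.7, -61.1, 201.8]
ee_rot: [0.5, 0.501, -0.5, 0.499]
ft_force: [0.4, 0.6, 0.1]
gripper_width: 18.9
t: 9.9
ee_pos: [517.6, -231.7, 201.3]
ee_rot: [0.475, 0.525, -0.476, 0.523]
ft_force: [0.1, 0.0, -0.8]
gripper_width: 19.1
t: 10.3
ee_pos: [518.9, -227.6, 203.3]
ee_rot: [0.474, 0.525, -0.474, 0.525]
ft_force: [0.2, 0.9, -0.7]
gripper_width: 19.0
from [ 518.9 -227.9  203.4] head 5.9 w 19.1 F [ 0.8 -0.5 -0.9] t 10.35 q7 0.23 -> [9.34, -0.15, 0.78] dist mm 94 yaw 0.003
```

View pics/w9.png

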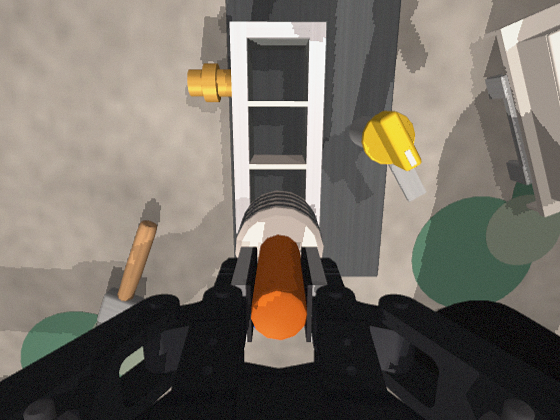

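```bash
cat > held.py <<'E'
from h import *
import sys
# held cart: stem top at TCP+dz ; print offset of stem centre from TCP in world, and of rim model
dz=float(sys.argv[1]); d=cam('wrist');s,p,M=st();P=cloud(d)
hsv=cv2.cvtColor(d['color'],cv2.COLOR_RGB2HSV);H,S,V=[hsv[...,i].astype(int) for i in range(3)]
z=p[2]+dz
m=((H>3)&(H<18)&(S>180)&(V>100)&(abs(P[...,2]-z)<6)).astype(np.uint8)
m[350:]=0
n,l,ss,c=cv2.connectedComponentsWithStats(m);i=1+np.argmax(ss[1:,4])
ct,_=cv2.findContours((l==i).astype(np.uint8),cv2.RETR_EXTERNAL,cv2.CHAIN_APPROX_NONE)
W=np.array([plane(d,u,v,z)[:2] for u,v in max(ct,key=len)[:,0]],np.float32);cc,r=cv2.minEnclosingCircle(W)
print('stem',np.round(cc,1),'r %.1f'%r,'off',np.round(np.array(cc)-p[:2],1),'TCP',p.round(1),'z med %.1f want %.1f'%(np.median(P[l==i][:,2]),z))
# drum top edge: white ring at TCP+11
E
python3 held.py 66.3
python3 - <<'E'
from rim import *
d=cam('wrist'); rim(d,(220,10,340,180))
E
```

```text
stem [ 518.4 -225.7] r 11.3 off [-0.4  2.5] TCP [ 518.8 -228.2  203.4] z med 269.9 want 269.7
center 510.4 -158.6 size 76.0 126.2 yaw deg 5.75 depth z 70.4
```

```bash
python3 -m crank '[{"jaw":-1,"translation":[0,-0.1,0.9],"yaw":0},{"jaw":-1,"translation":[3,-0.1,0.9],"yaw":0},{"jaw":-1,"translation":[6,-0.1,0.9],"yaw":0},{"jaw":-1,"translation":[8,-0.1,0.9],"yaw":0},{"jaw":-1,"translation":[9,-0.1,0.9],"yaw":0}]';python3 -m crank '[{"jaw":-1,"translation":[0,0,0],"yaw":0},{"jaw":-1,"translation":[0,0,0],"yaw":0},{"jaw":-1,"translation":[0,0,0],"yaw":0}]';python3 -c "
from h import *
d=cam('wrist');save(d,'w10.png')
plan(518.4,-236.8,42,5.7)"; python3 held.py 66.3
```

```text
t: 10.95
ee_pos: [517.4, -238.7, 111.3]
ee_rot: [0.474, 0.525, -0.475, 0.523]
ft_force: [-0.4, -0.4, -0.8]
gripper_width: 18.8
t: 11.25
ee_pos: [519.6, -238.7, 114.6]
ee_rot: [0.475, 0.524, -0.474, 0.525]
ft_force: [0.8, -1.2, -1.8]
gripper_width: 19.2
from [ 519.5 -238.7  114.5] head 5.7 w 19.0 F [-0.1  0.6 -1.6] t 11.30 q7 0.17 -> [7.25, -0.1, -0.21] dist mm 73 yaw 0.000
stem [ 518.7 -236.6] r 11.3 off [-0.6  2.1] TCP [ 519.3 -238.7  114.4] z med 181.1 want 180.7
```

View pics/w10.png

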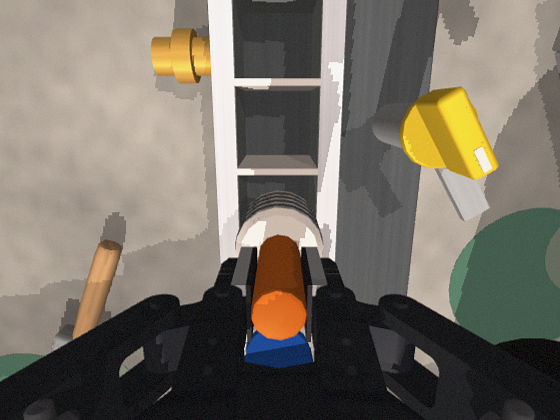

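```bash
python3 -m crank '[{"jaw":-1,"translation":[0.5,-0.1,-0.1],"yaw":0},{"jaw":-1,"translation":[1.2,-0.1,-0.1],"yaw":0},{"jaw":-1,"translation":[1.8,-0.1,-0.1],"yaw":0},{"jaw":-1,"translation":[2.2,-0.1,-0.1],"yaw":0},{"jaw":-1,"translation":[2.5,-0.1,-0.1],"yaw":0}]';python3 -c "
from h import *
plan(518.4,-237.5,42,5.7)"; python3 held.py 66.3
```

```text
t: 11.85
ee_pos: [517.3, -237.3, 87.5]
ee_rot: [0.474, 0.525, -0.474, 0.524]
ft_force: [0.1, 0.3, -0.6]
gripper_width: 19.1
from [ 517.3 -237.3   87.5] head 5.7 w 19.1 F [ 0.1  0.3 -0.6] t 11.85 q7 0.15 -> [4.55, 0.11, 0.04] dist mm 46 yaw 0.001
stem [ 516.9 -235.2] r 11.5 off [-0.2  2. ] TCP [ 517.1 -237.2   87.2] z med 154.1 want 153.5
```

```bash
python3 -m crank '[{"jaw":-1,"translation":[1,0.1,0],"yaw":0},{"jaw":-1,"translation":[2,0.1,0],"yaw":0},{"jaw":-1,"translation":[3,0.1,0],"yaw":0},{"jaw":-1,"translation":[4,0.1,0],"yaw":0},{"jaw":-1,"translation":[4.5,0.1,0],"yaw":0}]';python3 -m crank '[{"jaw":-1,"translation":[0,0,0],"yaw":0},{"jaw":-1,"translation":[0,0,0],"yaw":0}]';python3 held.py 66.3
```

```text
t: 12.4
ee_pos: [517.8, -237.0, 41.7]
ee_rot: [0.474, 0.525, -0.475, 0.524]
ft_force: [-0.5, 0.6, -1.6]
gripper_width: 18.9
t: 12.6
ee_pos: [518.7, -237.3, 43.3]
ee_rot: [0.474, 0.524, -0.474, 0.524]
ft_force: [0.6, 0.1, -0.7]
gripper_width: 19.3
stem [ 517.5 -235.2] r 11.2 off [-1.4  2.2] TCP [ 518.9 -237.4   43.5] z med 109.8 want 109.8
```

```bash
python3 -m crank '[{"jaw":-1,"translation":[0.2,0,0],"yaw":0},{"jaw":0,"translation":[0.2,0,0],"yaw":0},{"jaw":0,"translation":[0.2,0,0],"yaw":0},{"jaw":0,"translation":[0.2,0,0],"yaw":0},{"jaw":0,"translation":[0.2,0,0],"yaw":0}]';python3 -m crank '[{"jaw":0,"translation":[-4,0,0],"yaw":0},{"jaw":0,"translation":[-8,0,0],"yaw":0},{"jaw":0,"translation":[-12,0,-3],"yaw":0},{"jaw":0,"translation":[-16,0,-7],"yaw":0},{"jaw":0,"translation":[-18,0,-11],"yaw":0}]';python3 -m crank '[{"jaw":0,"translation":[0,0,-2],"yaw":0},{"jaw":0,"translation":[0,0,-2],"yaw":0}]';python3 stems.py 106 w11.png
```

```text
t: 13.15
ee_pos: [518.7, -237.4, 41.4]
ee_rot: [0.474, 0.524, -0.474, 0.524]
ft_force: [0.5, -0.4, -0.1]
gripper_width: 42.7
t: 13.65
ee_pos: [508.4, -128.8, 223.4]
ee_rot: [0.475, 0.522, -0.475, 0.525]
ft_force: [0.1, -0.1, -0.2]
gripper_width: 42.7
t: 13.85
ee_pos: [506.0, -105.2, 222.2]
ee_rot: [0.473, 0.525, -0.472, 0.527]
ft_force: [-0.0, -0.6, 0.1]
gripper_width: 42.5
stem [277.6 326.8] 319 cent [ 518.8 -235.5  106. ] circ [ 517.9 -235.5] r 11.3 z 106.3
```

View pics/w11.png

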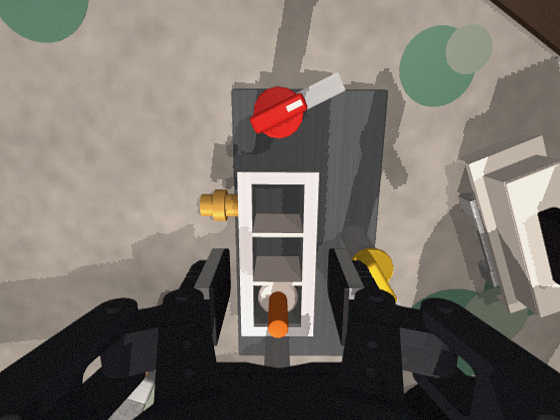

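The first cartridge is seated in well 3: stem top at (278,328), z 106, position (518,-235.5). Next is the fallen one.

```bash
python3 -m crank '[{"jaw":0,"translation":[0,0,-5],"yaw":0.05},{"jaw":0,"translation":[0,0,-10],"yaw":0.1},{"jaw":0,"translation":[0,-0.5,-15],"yaw":0.1},{"jaw":0,"translation":[0,-1,-20],"yaw":0.1},{"jaw":0,"translation":[0,-1.5,-25],"yaw":0.1}]';python3 -m crank '[{"jaw":0,"translation":[0,0,-4],"yaw":0},{"jaw":0,"translation":[0,0,-8],"yaw":0},{"jaw":0,"translation":[0,0,-10.5],"yaw":0},{"jaw":0,"translation":[0,0,-10.5],"yaw":0},{"jaw":0,"translation":[0,0,-10.5],"yaw":0}]';python3 -m crank '[{"jaw":0,"translation":[0,0,0],"yaw":0},{"jaw":0,"translation":[0,0,0],"yaw":0},{"jaw":0,"translation":[0,0,0],"yaw":0}]';cat > lie.py <<'E'
from h import *
d=cam('wrist');save(d,'w12.png');P=cloud(d)
hsv=cv2.cvtColor(d['color'],cv2.COLOR_RGB2HSV);H,S,V=[hsv[...,i].astype(int) for i in range(3)]
m=((H>3)&(H<18)&(S>180)&(V>60)&(P[...,2]<60)).astype(np.uint8)
n,l,ss,c=cv2.connectedComponentsWithStats(m);i=1+np.argmax(ss[1:,4]);k=l==i
p=P[k];pc=p[p[:,2]>np.percentile(p[:,2],60)]
print(c[i],ss[i])
# silhouette on axis plane z=22
vv,uu=np.nonzero(k);W=np.array([plane(d,u,v,24)[:2] for u,v in zip(uu,vv)],np.float32)
r=cv2.minAreaRect(W);print('stem rect',r,'z top',np.percentile(p[:,2],[50,95]))
b=cv2.boxPoints(r);print(b.round(1))
# white drum points
w=(d['color'].min(-1)>100)&(S<60)&(P[...,2]>8)&(P[...,2]<60)&(np.hypot(P[...,0]-570,P[...,1]-362)<60)
print('drum',np.percentile(P[w],[2,50,98],0).round(1).tolist())
g=(H>60)&(H<85)&(S>130)&(P[...,2]>15)
print('green',np.percentile(P[g],[1,99],0).round(0).tolist())
E
python3 lie.py; python3 -c "
from h import *
plan(530,250,220,0)"
```

```text
t: 14.4
ee_pos: [465.9, 137.7, 220.3]
ee_rot: [-0.501, -0.499, 0.501, -0.499]
ft_force: [1.0, 0.7, -0.3]
gripper_width: 42.8
t: 14.9
ee_pos: [466.3, 241.6, 219.9]
ee_rot: [-0.5, -0.5, 0.501, -0.5]
ft_force: [-0.2, -0.5, 0.1]
gripper_width: 42.5
t: 15.2
ee_pos: [466.4, 241.4, 220.7]
ee_rot: [-0.5, -0.499, 0.501, -0.5]
ft_force: [-0.6, -0.0, 0.2]
gripper_width: 43.0
[345.78921162  53.24232365] [ 317   42   59   24 1205]
stem rect ((531.6353149414062, 359.3619079589844), (19.049877166748047, 56.2104377746582), 86.79518127441406) z top [30.55421588 32.58532459]
[[503.  351.4]
 [559.2 348.3]
 [560.2 367.3]
 [504.1 370.4]]
drum [[558.7, 336.2, 25.8], [578.9, 354.3, 40.9], [601.9, 376.4, 44.8]]
green [[409.0, 192.0, 33.0], [548.0, 296.0, 346.0]]
from [466.3 241.7 220.8] head -0.1 w 42.4 F [-1.  -0.3  0.7] t 15.25 q7 -0.80 -> [0.08, 6.37, -0.84] dist mm 64 yaw -0.002
```

View pics/w12.png

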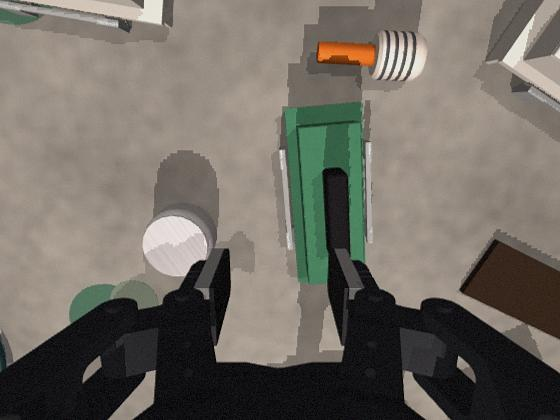

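The fallen cartridge lies with its axis horizontal, from stem tip (503.5,361) to stem base (560,358). Stem top z is 32.6 and drum top 44.8, which match the sizes given. I'll grip the stem tip across its axis and swing the stem up in an arc about the foot edge, so the cartridge pivots between the pads until it stands.

```bash
python3 -m crank '[{"jaw":0,"translation":[0,0.8,-2.5],"yaw":-0.14},{"jaw":0,"translation":[0,1.6,-5],"yaw":-0.28},{"jaw":0,"translation":[0,2.4,-7.5],"yaw":-0.42},{"jaw":0,"translation":[0,3.2,-10],"yaw":-0.56},{"jaw":0,"translation":[0,4,-11.9],"yaw":-0.7}]';python3 -m crank '[{"jaw":0,"translation":[0,0,0],"yaw":-0.14},{"jaw":0,"translation":[0,0,0],"yaw":-0.28},{"jaw":0,"translation":[0,0,0],"yaw":-0.42},{"jaw":0,"translation":[0,0,0],"yaw":-0.56},{"jaw":0,"translation":[0,0,0],"yaw":-0.7}]';python3 -m crank '[{"jaw":0,"translation":[0,0,0],"yaw":-0.115},{"jaw":0,"translation":[0,0,0],"yaw":-0.115},{"jaw":0,"translation":[0,0,0],"yaw":-0.115}]';python3 lie.py; python3 -c "
from h import *
plan(506,360.7,60,86.8)"
```

```text
t: 15.75
ee_pos: [506.2, 362.8, 220.8]
ee_rot: [0.297, 0.642, -0.296, 0.642]
ft_force: [-0.1, -0.2, -0.6]
gripper_width: 42.9
t: 16.25
ee_pos: [506.3, 361.1, 220.7]
ee_rot: [0.059, 0.705, -0.059, 0.705]
ft_force: [-1.1, 0.2, -0.5]
gripper_width: 42.6
t: 16.55
ee_pos: [506.2, 361.2, 220.6]
ee_rot: [0.021, 0.707, -0.021, 0.707]
ft_force: [0.2, 0.7, 0.0]
gripper_width: 42.8
[278.48074807 196.16831683] [270 171  18  52 909]
stem rect ((531.5908203125, 359.7732849121094), (18.663434982299805, 56.74362564086914), 86.60931396484375) z top [30.56681342 32.57616766]
[[502.7 352.1]
 [559.4 348.8]
 [560.5 367.4]
 [503.8 370.8]]
drum [[557.5, 336.6, 18.6], [575.9, 356.1, 40.5], [601.3, 376.9, 44.8]]
green [[477.0, 174.0, 18.0], [537.0, 420.0, 346.0]]
from [506.2 361.3 220.7] head 86.6 w 42.4 F [-0.2  0.2  0.6] t 16.60 q7 0.36 -> [16.07, -0.06, -0.01] dist mm 161 yaw -0.003
```

View pics/w12.png

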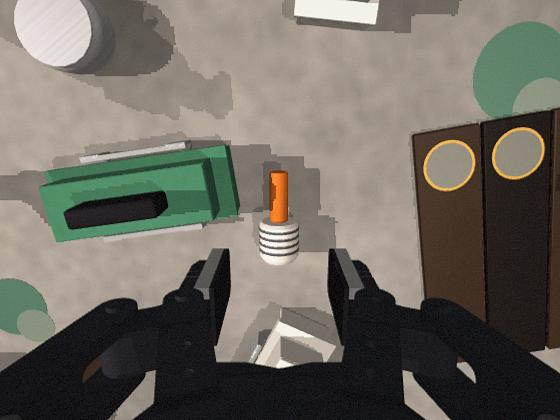

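```bash
python3 -m crank '[{"jaw":0,"translation":[4,0,0],"yaw":0},{"jaw":0,"translation":[8.5,0,0],"yaw":0},{"jaw":0,"translation":[13,0,0],"yaw":0},{"jaw":0,"translation":[17,0,0],"yaw":0},{"jaw":0,"translation":[20,0,0],"yaw":0}]';python3 -m crank '[{"jaw":0,"translation":[0,0,0],"yaw":0},{"jaw":0,"translation":[0,0,0],"yaw":0},{"jaw":0,"translation":[0,0,0],"yaw":0}]';python3 lie.py; python3 -c "
from h import *
plan(506,360.7,-24,86.8)"
```

```text
t: 17.1
ee_pos: [505.4, 360.6, 18.1]
ee_rot: [0.02, 0.707, -0.021, 0.706]
ft_force: [0.6, -0.5, 0.1]
gripper_width: 42.7
t: 17.4
ee_pos: [506.9, 363.0, 23.0]
ee_rot: [0.021, 0.706, -0.019, 0.708]
ft_force: [0.2, 0.7, 0.6]
gripper_width: 42.8
[274.61367381 283.44947831] [ 256  232   38  106 3642]
stem rect ((531.6707763671875, 359.75628662109375), (19.432863235473633, 62.60825729370117), 86.66999816894531) z top [30.54786898 32.42793826]
[[499.9 351.9]
 [562.4 348.2]
 [563.5 367.6]
 [501.  371.3]]
drum [[557.0, 337.9, 12.3], [559.1, 357.9, 34.7], [569.5, 377.7, 44.1]]
green [[472.0, 257.0, 17.0], [530.0, 414.0, 147.0]]
from [507.1 362.9  23.1] head 86.8 w 42.7 F [0.6 0.7 0.2] t 17.45 q7 0.21 -> [4.71, -0.23, -0.11] dist mm 47 yaw -0.001
```

View pics/w12.png

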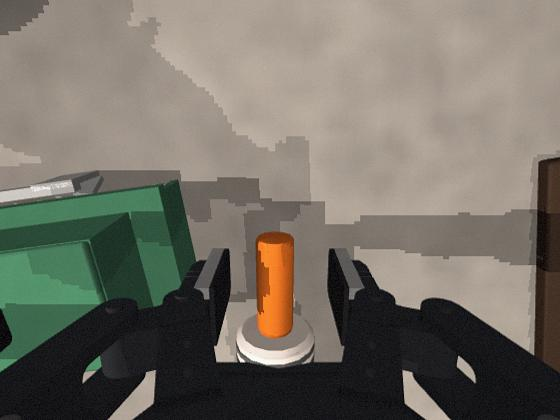

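```bash
python3 -m crank '[{"jaw":0,"translation":[1,-0.2,-0.1],"yaw":0},{"jaw":0,"translation":[2.5,-0.2,-0.1],"yaw":0},{"jaw":0,"translation":[3.5,-0.2,-0.1],"yaw":0},{"jaw":0,"translation":[4.2,-0.2,-0.1],"yaw":0},{"jaw":0,"translation":[4.7,-0.2,-0.1],"yaw":0}]';python3 -m crank '[{"jaw":0,"translation":[0,0,0],"yaw":0},{"jaw":0,"translation":[0,0,0],"yaw":0},{"jaw":0,"translation":[0,0,0],"yaw":0}]';python3 lie.py; python3 -c "
from h import *
plan(506,360.7,-24,86.8)"
```

```text
t: 17.95
ee_pos: [504.3, 359.5, -27.5]
ee_rot: [0.019, 0.707, -0.02, 0.706]
ft_force: [-0.3, 0.1, -0.1]
gripper_width: 42.6
t: 18.25
ee_pos: [505.0, 360.1, -25.8]
ee_rot: [0.02, 0.707, -0.02, 0.707]
ft_force: [-0.5, 0.3, 0.5]
gripper_width: 42.8
[280.57761905 321.68357143] [ 256  276   50   92 4200]
stem rect ((519.1681518554688, 360.4421081542969), (19.394107818603516, 41.16348648071289), 87.24195861816406) z top [30.09500966 32.33540212]
[[498.1 351.7]
 [539.3 349.8]
 [540.2 369.1]
 [499.1 371.1]]
from [505.1 360.1 -25.8] head 86.8 w 42.8 F [-0.4  0.5 -0.7] t 18.30 q7 0.17 -> [-0.18, 0.07, 0.09] dist mm 2 yaw 0.000Traceback (most recent call last):
  File "lie.py", line 14, in <module>
    print('drum',np.percentile(P[w],[2,50,98],0).round(1).tolist())
                 ~~~~~~~~~~~~~^^^^^^^^^^^^^^^^^^
    return _quantile_unchecked(
        a, q, axis, out, overwrite_input, method, keepdims, weights)
    return _ureduce(a,
                    func=_quantile_ureduce_func,
    ...<5 lines>...
                    overwrite_input=overwrite_input,
                    method=method)
    r = func(a, **kwargs)
    result = _quantile(arr,
                       quantiles=q,
    ...<2 lines>...
                       out=out,
                       weights=wgt)
    slices_having_nans = np.isnan(arr[-1, ...])
                                  ~~~^^^^^^^^^
IndexError: index -1 is out of bounds for axis 0 with size 0
```

View pics/w12.png

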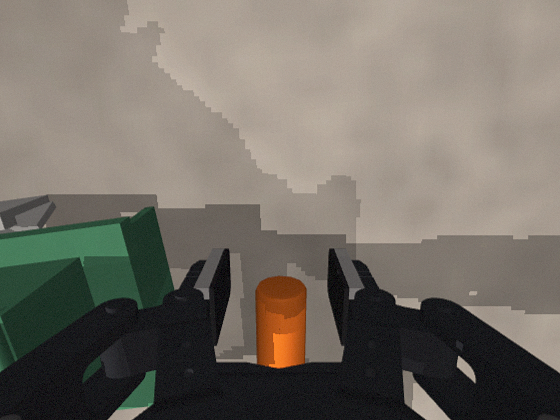

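TCP is at -26 with no bench contact, which confirms the tip offset. The stem end at (281,290) is between the pads. I'll close gently and lift a little.

```bash
python3 -m crank '[{"jaw":-1,"translation":[0,0,0],"yaw":0},{"jaw":-1,"translation":[0,0,0],"yaw":0},{"jaw":-1,"translation":[0,0,0],"yaw":0},{"jaw":-1,"translation":[0,0,0],"yaw":0},{"jaw":-1,"translation":[0,0,0],"yaw":0}]' 20; python3 -m crank '[{"jaw":-1,"translation":[-0.5,0,0],"yaw":0},{"jaw":-1,"translation":[-1,0,0],"yaw":0},{"jaw":-1,"translation":[-1.5,0,-0.1],"yaw":0},{"jaw":-1,"translation":[-2,0,-0.2],"yaw":0},{"jaw":-1,"translation":[-2.5,0,-0.3],"yaw":0}]'; python3 -c "
from h import *
d=cam('wrist');save(d,'w13.png');d=cam('scene')
a=cv2.resize(d['color'][200:360,260:440],None,fx=4,fy=3.7);cv2.imwrite('pics/s13.png',a[...,::-1])"
```

```text
t: 18.8
ee_pos: [504.9, 359.9, -26.2]
ee_rot: [0.02, 0.707, -0.02, 0.707]
ft_force: [-0.9, 0.7, 0.4]
gripper_width: 19.0
t: 19.3
ee_pos: [501.7, 359.9, -0.8]
ee_rot: [0.02, 0.707, -0.02, 0.707]
ft_force: [-0.7, -0.6, -1.4]
gripper_width: 19.0
```

View pics/s13.png

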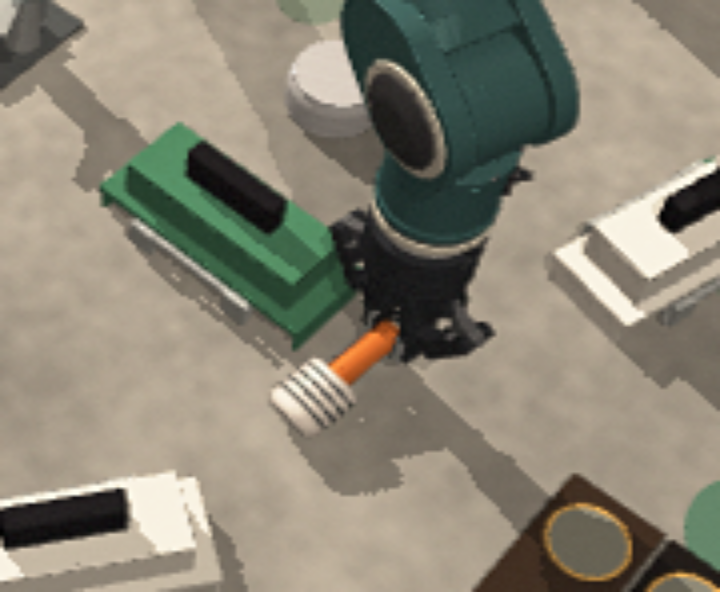

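View pics/w13.png

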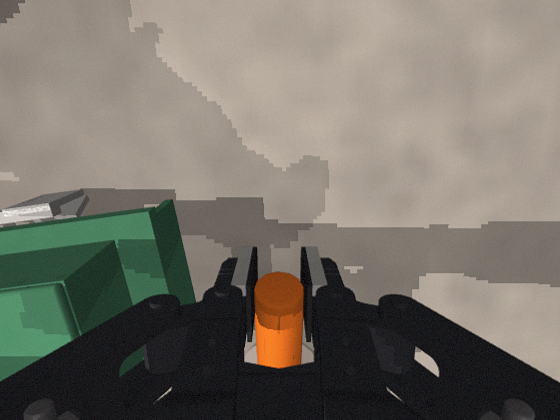

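```bash
python3 -m crank '[{"jaw":-1,"translation":[-0.6,0,0.5],"yaw":0},{"jaw":-1,"translation":[-1.2,0,1.0],"yaw":0},{"jaw":-1,"translation":[-1.8,0,1.6],"yaw":0},{"jaw":-1,"translation":[-2.6,0,2.5],"yaw":0},{"jaw":-1,"translation":[-3.3,0,3.4],"yaw":0}]'
cat > sc.py <<'E'
from h import *
import sys
d=cam('scene');P=cloud(d);hsv=cv2.cvtColor(d['color'],cv2.COLOR_RGB2HSV);H,S,V=[hsv[...,i].astype(int) for i in range(3)]
a=cv2.resize(d['color'][200:360,260:440],None,fx=4,fy=3.7);cv2.imwrite('pics/%s.png'%sys.argv[1],a[...,::-1])
m=(H>3)&(H<18)&(S>180)&(V>60)&(P[...,0]>440)&(P[...,0]<700)&(P[...,1]>300)&(P[...,1]<430)
q=P[m];print(len(q),'TCP',st()[1].round(1))
if len(q)>5:
  print(np.percentile(q,[3,50,97],0).round(0).tolist())
  c=q.mean(0);u,s,vt=np.linalg.svd(q-c);print('dir',vt[0].round(2))
E
python3 sc.py s14
```

```text
t: 19.9
ee_pos: [536.9, 358.0, 32.6]
ee_rot: [0.02, 0.707, -0.02, 0.707]
ft_force: [-0.2, -1.2, -2.2]
gripper_width: 18.6
130 TCP [539.5 358.1  33.8]
[[540.0, 348.0, 67.0], [562.0, 357.0, 78.0], [586.0, 364.0, 88.0]]
dir [ 0.92  0.01 -0.39]
```

View pics/s14.png

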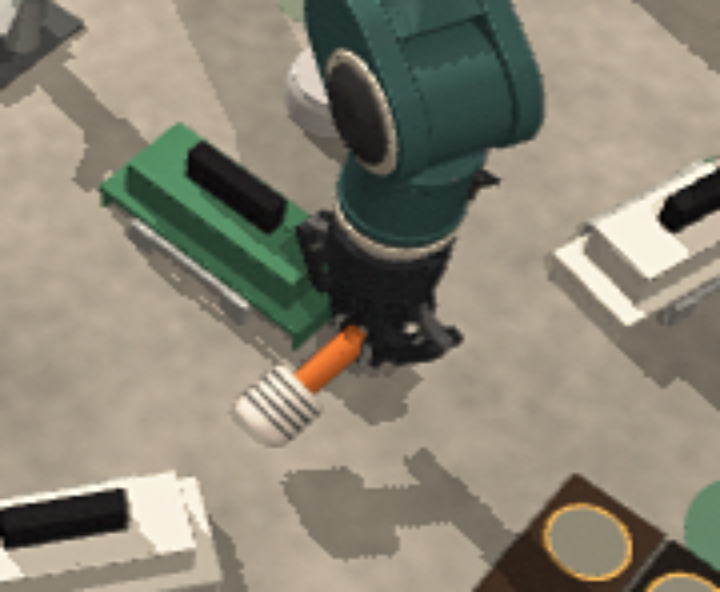

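Lifted, but pad friction holds it at about 23° of droop. I'll jerk it up and down so the drum's inertia swings it further down.

```bash
python3 -m crank '[{"jaw":-1,"translation":[-5,0,0],"yaw":0},{"jaw":-1,"translation":[-10,0,0],"yaw":0},{"jaw":-1,"translation":[-5,0,0],"yaw":0},{"jaw":-1,"translation":[-10,0,0],"yaw":0},{"jaw":-1,"translation":[-5,0,0],"yaw":0}]' 20;python3 sc.py s15;python3 -m crank '[{"jaw":-1,"translation":[-5,0,0],"yaw":0},{"jaw":-1,"translation":[0,0,0],"yaw":0},{"jaw":-1,"translation":[-5,0,0],"yaw":0},{"jaw":-1,"translation":[0,0,0],"yaw":0},{"jaw":-1,"translation":[-5,0,0],"yaw":0}]' 20;python3 sc.py s15
```

```text
t: 20.45
ee_pos: [540.3, 363.8, 88.6]
ee_rot: [0.025, 0.704, -0.016, 0.71]
ft_force: [2.0, 2.7, 0.2]
gripper_width: 19.2
127 TCP [534.9 357.5  75.9]
[[539.0, 353.0, 97.0], [557.0, 362.0, 122.0], [570.0, 370.0, 142.0]]
dir [ 0.5   0.06 -0.86]
t: 21.0
ee_pos: [528.5, 350.7, 112.5]
ee_rot: [0.015, 0.718, -0.025, 0.696]
ft_force: [0.1, -3.8, -4.9]
gripper_width: 19.0
127 TCP [534.5 357.2 130. ]
[[527.0, 341.0, 119.0], [546.0, 350.0, 145.0], [558.0, 357.0, 166.0]]
dir [ 0.44  0.03 -0.9 ]
```

View pics/s15.png

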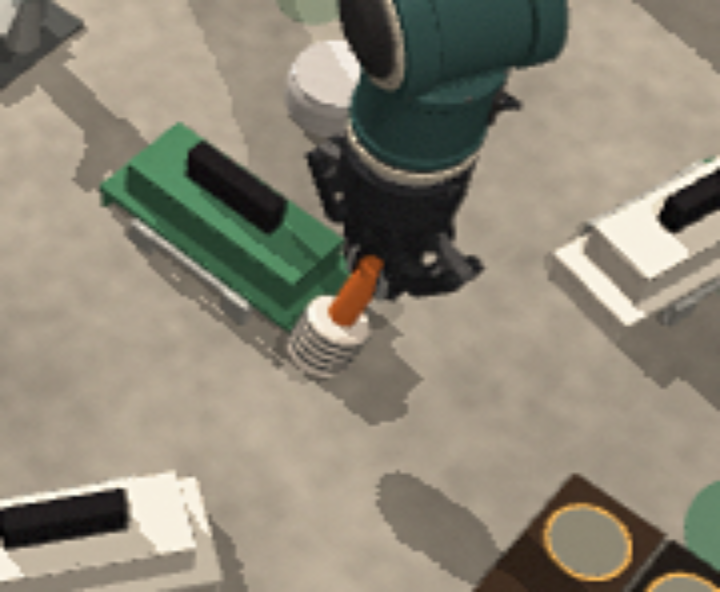

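The cartridge now hangs at about 26° off vertical. I'll lower the foot edge to the bench and drag towards +x to bring it upright.

```bash
python3 -m crank '[{"jaw":-1,"translation":[0,0,0],"yaw":0},{"jaw":-1,"translation":[0,0,0],"yaw":0},{"jaw":-1,"translation":[0,0,0],"yaw":0},{"jaw":-1,"translation":[0,0,0],"yaw":0},{"jaw":-1,"translation":[0,0,0],"yaw":0}]' 20;python3 sc.py s16
```

```text
t: 21.55
ee_pos: [535.8, 357.7, 131.9]
ee_rot: [0.019, 0.707, -0.02, 0.707]
ft_force: [-0.2, 0.4, -2.5]
gripper_width: 18.8
136 TCP [535.8 357.7 131.9]
[[535.0, 348.0, 139.0], [553.0, 357.0, 166.0], [565.0, 364.0, 186.0]]
dir [ 0.47  0.04 -0.88]
```

```bash
python3 -m crank '[{"jaw":-1,"translation":[2,0,0],"yaw":0},{"jaw":-1,"translation":[4,0,0],"yaw":0},{"jaw":-1,"translation":[6,0,0],"yaw":0},{"jaw":-1,"translation":[7.5,0,0],"yaw":0},{"jaw":-1,"translation":[7.8,0,0],"yaw":0}]' 20;python3 sc.py s16;python3 -m crank '[{"jaw":-1,"translation":[0.4,0,0.4],"yaw":0},{"jaw":-1,"translation":[0.7,0,0.9],"yaw":0},{"jaw":-1,"translation":[0.8,0,1.4],"yaw":0},{"jaw":-1,"translation":[0.8,0,1.9],"yaw":0},{"jaw":-1,"translation":[0.8,0,2.4],"yaw":0}]' 20;python3 sc.py s16
```

```text
t: 22.1
ee_pos: [534.3, 356.8, 50.3]
ee_rot: [0.019, 0.708, -0.021, 0.705]
ft_force: [1.9, 0.0, -1.6]
gripper_width: 18.8
119 TCP [534.7 357.4  51.3]
[[533.0, 347.0, 58.0], [551.0, 356.0, 83.0], [564.0, 364.0, 104.0]]
dir [ 0.42  0.02 -0.91]
t: 22.65
ee_pos: [560.7, 358.4, 48.8]
ee_rot: [0.021, 0.706, -0.019, 0.708]
ft_force: [-2.8, -1.4, 8.3]
gripper_width: 18.9
99 TCP [561.9 358.2  48.8]
[[559.0, 349.0, 53.0], [574.0, 357.0, 86.0], [581.0, 365.0, 104.0]]
dir [ 0.3   0.05 -0.95]
```

View pics/s16.png

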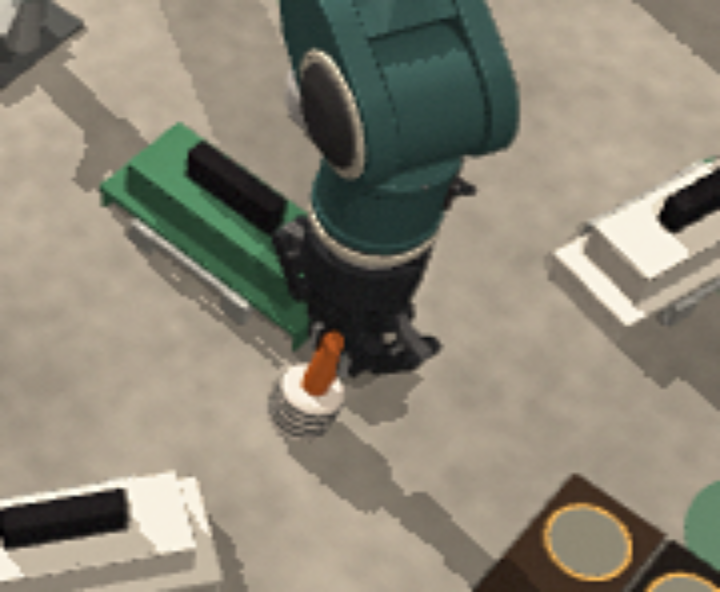

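```bash
python3 -m crank '[{"jaw":-1,"translation":[0,0,0.6],"yaw":0},{"jaw":-1,"translation":[0,0,1.2],"yaw":0},{"jaw":-1,"translation":[0,0,1.8],"yaw":0},{"jaw":-1,"translation":[0,0,2.4],"yaw":0},{"jaw":-1,"translation":[0,0,3],"yaw":0}]' 20;python3 sc.py s17
```

```text
t: 23.2
ee_pos: [589.9, 356.2, 47.4]
ee_rot: [0.02, 0.707, -0.019, 0.707]
ft_force: [-3.9, -0.4, 10.8]
gripper_width: 19.3
58 TCP [591.1 356.   47.5]
[[588.0, 346.0, 53.0], [598.0, 355.0, 94.0], [601.0, 363.0, 104.0]]
dir [ 0.05  0.15 -0.99]
```

View pics/s17.png

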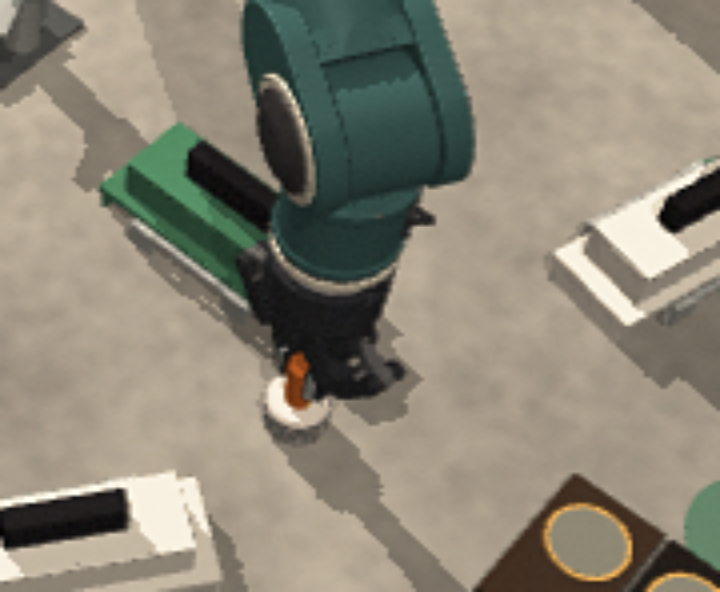

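Nearly vertical now. I'll release gently and back straight up.

```bash
python3 -m crank '[{"jaw":-1,"translation":[-0.2,0,0.2],"yaw":0},{"jaw":-0.4,"translation":[-0.2,0,0.2],"yaw":0},{"jaw":-0.2,"translation":[-0.2,0,0.2],"yaw":0},{"jaw":0,"translation":[-0.2,0,0.2],"yaw":0},{"jaw":0,"translation":[-0.2,0,0.2],"yaw":0}]' 20;python3 -m crank '[{"jaw":0,"translation":[-2,0,0],"yaw":0},{"jaw":0,"translation":[-5,0,0],"yaw":0},{"jaw":0,"translation":[-8,0,0],"yaw":0},{"jaw":0,"translation":[-11,0,0],"yaw":0},{"jaw":0,"translation":[-11,0,0],"yaw":0}]';python3 -m crank '[{"jaw":0,"translation":[0,0,0],"yaw":0},{"jaw":0,"translation":[0,0,0],"yaw":0},{"jaw":0,"translation":[0,0,0],"yaw":0}]';python3 sc.py s18;python3 stems.py 100 w18.png
```

```text
t: 23.75
ee_pos: [591.7, 354.7, 47.5]
ee_rot: [0.02, 0.707, -0.02, 0.707]
ft_force: [-0.2, 0.4, 0.2]
gripper_width: 42.8
t: 24.25
ee_pos: [593.4, 357.5, 164.5]
ee_rot: [0.022, 0.704, -0.018, 0.709]
ft_force: [-0.3, 0.7, 0.7]
gripper_width: 42.7
t: 24.55
ee_pos: [591.3, 354.4, 156.7]
ee_rot: [0.019, 0.707, -0.02, 0.706]
ft_force: [-0.7, -0.4, -0.5]
gripper_width: 42.8
92 TCP [591.3 354.5 156.7]
[[584.0, 347.0, 54.0], [596.0, 356.0, 94.0], [600.0, 363.0, 102.0]]
dir [ 0.15  0.09 -0.98]
stem [279.  209.3] 634 cent [589.6 355.1 100. ] circ [589.5 355. ] r 10.1 z 100.2
```

View pics/w18.png

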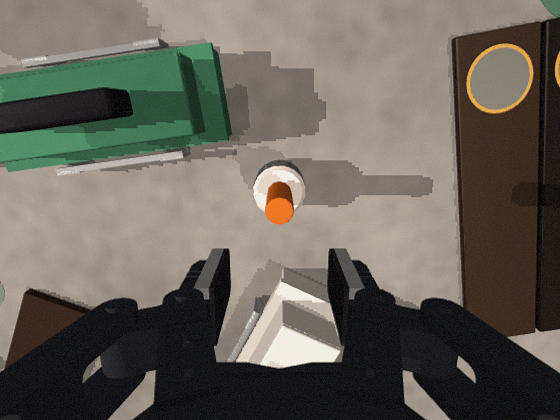

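It stands at (589.5,355), stem top z 100. I'll grasp it properly.

```bash
python3 -m crank '[{"jaw":0.2,"translation":[3,0,-0.1],"yaw":0},{"jaw":0.2,"translation":[6,0,-0.1],"yaw":0},{"jaw":0.2,"translation":[9,0,-0.1],"yaw":0},{"jaw":0.2,"translation":[11.5,0,-0.1],"yaw":0},{"jaw":0.2,"translation":[12.2,0,-0.1],"yaw":0}]';python3 -m crank '[{"jaw":0.2,"translation":[0,0,0],"yaw":0},{"jaw":0.2,"translation":[0,0,0],"yaw":0},{"jaw":0.2,"translation":[0,0,0],"yaw":0}]';python3 stems.py 100 w19.png;python3 -c "
from h import *
plan(589.5,355,34,86.8)"
```

```text
t: 25.15
ee_pos: [588.9, 353.4, 31.9]
ee_rot: [0.018, 0.709, -0.021, 0.705]
ft_force: [-0.3, 0.5, 0.2]
gripper_width: 51.2
t: 25.45
ee_pos: [591.4, 355.8, 37.5]
ee_rot: [0.02, 0.706, -0.019, 0.708]
ft_force: [-0.5, 0.3, 0.8]
gripper_width: 51.3
stem [275.7 303.3] 2314 cent [588.8 355.2 100. ] circ [588.8 355.1] r 10.8 z 100.2
from [591.4 355.6  37.4] head 86.8 w 51.2 F [-0.1  0.  -0.2] t 25.50 q7 0.37 -> [0.34, -0.07, -0.19] dist mm 4 yaw -0.000
```

View pics/w19.png

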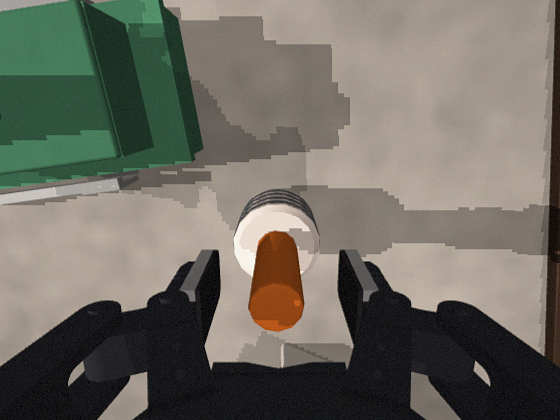

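```bash
python3 -m crank '[{"jaw":0.2,"translation":[0.3,-0.05,-0.2],"yaw":0},{"jaw":0.2,"translation":[0.3,-0.05,-0.2],"yaw":0},{"jaw":-1,"translation":[0.3,-0.05,-0.2],"yaw":0},{"jaw":-1,"translation":[0.3,-0.05,-0.2],"yaw":0},{"jaw":-1,"translation":[0.3,-0.05,-0.2],"yaw":0}]' 40;python3 -m crank '[{"jaw":-1,"translation":[0,0,0],"yaw":0},{"jaw":-1,"translation":[0,0,0],"yaw":0},{"jaw":-1,"translation":[0,0,0],"yaw":0}]';python3 held.py 65; python3 -m crank '[{"jaw":-1,"translation":[-3,0,0],"yaw":0.05},{"jaw":-1,"translation":[-7,0,0],"yaw":0.15},{"jaw":-1,"translation":[-11,0,-1],"yaw":0.3},{"jaw":-1,"translation":[-15,0,-2],"yaw":0.44},{"jaw":-1,"translation":[-17,0,-3],"yaw":0.58}]'; python3 -m crank '[{"jaw":-1,"translation":[0,-1,-2],"yaw":0.14},{"jaw":-1,"translation":[0,-3,-3],"yaw":0.28},{"jaw":-1,"translation":[0,-6,-3],"yaw":0.42},{"jaw":-1,"translation":[0,-10,-3],"yaw":0.56},{"jaw":-1,"translation":[0,-14,-3],"yaw":0.7}]';python3 -c "
from h import *
plan(507.9,-130.3,205,5.7);plan(513,-183.1,205,5.7)"
```

```text
t: 26.0
ee_pos: [588.8, 354.7, 33.0]
ee_rot: [0.02, 0.707, -0.02, 0.707]
ft_force: [0.6, 0.7, 1.3]
gripper_width: 19.0
t: 26.3
ee_pos: [588.8, 354.7, 32.9]
ee_rot: [0.02, 0.707, -0.02, 0.707]
ft_force: [-0.2, 0.1, 1.4]
gripper_width: 19.0
stem [589.4 355.2] r 12.0 off [0.6 0.5] TCP [588.8 354.7  32.9] z med 100.1 want 97.9
t: 26.85
ee_pos: [558.8, 357.4, 206.1]
ee_rot: [0.224, 0.67, -0.222, 0.672]
ft_force: [0.3, 0.8, -2.0]
gripper_width: 19.3
t: 27.35
ee_pos: [449.9, 260.2, 202.0]
ee_rot: [0.439, 0.554, -0.44, 0.554]
ft_force: [0.0, -0.5, -0.4]
gripper_width: 19.0
from [449.9 260.2 202. ] head 13.2 w 19.0 F [ 0.  -0.5 -0.4] t 27.35 q7 -0.66 -> [-0.29, -3.25, 39.35] dist mm 395 yaw 0.130
from [449.9 260.2 202. ] head 13.2 w 19.0 F [ 0.  -0.5 -0.4] t 27.35 q7 -0.66 -> [-0.28, -3.95, 44.61] dist mm 448 yaw 0.130
```

```bash
python3 -m crank '[{"jaw":-1,"translation":[0,-0.3,4.5],"yaw":0.06},{"jaw":-1,"translation":[0,-0.6,9],"yaw":0.13},{"jaw":-1,"translation":[0,-1,13.5],"yaw":0.13},{"jaw":-1,"translation":[0,-1.5,18],"yaw":0.13},{"jaw":-1,"translation":[0,-2,22.5],"yaw":0.13}]';python3 -m crank '[{"jaw":-1,"translation":[0,0.5,4.5],"yaw":0},{"jaw":-1,"translation":[0,1,8.5],"yaw":0},{"jaw":-1,"translation":[0,1,12],"yaw":0},{"jaw":-1,"translation":[0,1,14.5],"yaw":0},{"jaw":-1,"translation":[0,1,16.5],"yaw":0}]';python3 -m crank '[{"jaw":-1,"translation":[0,0,0],"yaw":0},{"jaw":-1,"translation":[0,0,0],"yaw":0},{"jaw":-1,"translation":[0,0,0],"yaw":0}]';python3 -c "
from h import *
plan(507.9,-130.3,205,5.7)"; python3 held.py 67
```

```text
t: 27.85
ee_pos: [483.8, 36.0, 202.6]
ee_rot: [0.473, 0.526, -0.473, 0.526]
ft_force: [1.1, 0.2, -2.2]
gripper_width: 19.3
t: 28.35
ee_pos: [510.9, -127.2, 202.2]
ee_rot: [0.473, 0.525, -0.474, 0.525]
ft_force: [0.3, 0.7, -2.4]
gripper_width: 19.1
t: 28.65
ee_pos: [511.3, -123.6, 202.7]
ee_rot: [0.473, 0.526, -0.473, 0.526]
ft_force: [0.5, 0.8, -1.9]
gripper_width: 19.2
from [ 511.3 -123.6  202.7] head 6.1 w 19.2 F [ 0.5  0.8 -1.9] t 28.65 q7 0.04 -> [-0.23, -0.41, 0.63] dist mm 8 yaw 0.007
stem [ 511.  -123.5] r 11.2 off [-0.5  0.1] TCP [ 511.4 -123.6  202.8] z med 270.1 want 269.8
```

```bash
python3 -m crank '[{"jaw":-1,"translation":[0,-0.35,0.7],"yaw":0},{"jaw":-1,"translation":[3,-0.35,0.7],"yaw":0},{"jaw":-1,"translation":[6,-0.35,0.7],"yaw":0},{"jaw":-1,"translation":[8,-0.35,0.7],"yaw":0},{"jaw":-1,"translation":[8.8,-0.35,0.7],"yaw":0}]';python3 -m crank '[{"jaw":-1,"translation":[0,0,0],"yaw":0},{"jaw":-1,"translation":[0,0,0],"yaw":0},{"jaw":-1,"translation":[0,0,0],"yaw":0}]';python3 -c "
from h import *
d=cam('wrist');save(d,'w20.png')
plan(508.2,-130.4,39,5.7)"; python3 held.py 67
```

```text
t: 29.2
ee_pos: [507.3, -132.2, 112.9]
ee_rot: [0.472, 0.527, -0.474, 0.525]
ft_force: [0.0, 0.6, -2.8]
gripper_width: 18.8
t: 29.5
ee_pos: [509.8, -132.6, 116.0]
ee_rot: [0.473, 0.525, -0.473, 0.526]
ft_force: [-0.2, 0.5, -2.0]
gripper_width: 19.1
from [ 509.7 -132.6  115.9] head 6.0 w 19.3 F [-0.2 -0.5 -1.4] t 29.55 q7 -0.03 -> [7.69, -0.14, -0.25] dist mm 77 yaw 0.005
stem [ 509.  -132.5] r 11.4 off [-0.6  0.2] TCP [ 509.5 -132.6  115.8] z med 183.3 want 182.8
```

View pics/w20.png

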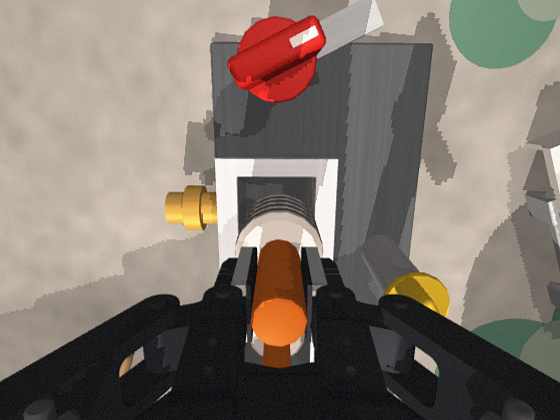

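```bash
python3 -m crank '[{"jaw":-1,"translation":[0.3,-0.1,-0.2],"yaw":0},{"jaw":-1,"translation":[1,-0.1,-0.2],"yaw":0},{"jaw":-1,"translation":[1.8,-0.1,-0.2],"yaw":0},{"jaw":-1,"translation":[2.5,-0.1,-0.2],"yaw":0},{"jaw":-1,"translation":[2.8,-0.1,-0.2],"yaw":0}]';python3 -c "
from h import *
plan(508.2,-130.5,39,5.7)"; python3 held.py 67
```

```text
t: 30.1
ee_pos: [507.0, -130.4, 85.5]
ee_rot: [0.473, 0.526, -0.473, 0.525]
ft_force: [-0.6, -0.3, -1.4]
gripper_width: 18.9
from [ 507.  -130.4   85.5] head 6.0 w 18.9 F [-0.6 -0.3 -1.4] t 30.10 q7 -0.07 -> [4.65, 0.13, 0.02] dist mm 47 yaw 0.005
stem [ 506.6 -130.3] r 11.4 off [-0.3  0.1] TCP [ 506.9 -130.4   85.4] z med 152.9 want 152.4
```

```bash
python3 -m crank '[{"jaw":-1,"translation":[1,0.1,0],"yaw":0},{"jaw":-1,"translation":[2,0.1,0],"yaw":0},{"jaw":-1,"translation":[3,0.1,0],"yaw":0},{"jaw":-1,"translation":[4,0.1,0],"yaw":0},{"jaw":-1,"translation":[4.5,0.1,0],"yaw":0}]';python3 -m crank '[{"jaw":-1,"translation":[0,0,0],"yaw":0},{"jaw":-1,"translation":[0,0,0],"yaw":0},{"jaw":0,"translation":[0,0,0],"yaw":0},{"jaw":0,"translation":[0,0,0],"yaw":0},{"jaw":0,"translation":[0,0,0],"yaw":0}]';python3 -c "
from h import *
plan(508.2,-130.5,39,5.7)"
```

```text
t: 30.65
ee_pos: [507.9, -130.3, 40.3]
ee_rot: [0.473, 0.526, -0.473, 0.525]
ft_force: [-0.5, 0.1, -1.6]
gripper_width: 19.0
t: 31.15
ee_pos: [509.1, -130.6, 42.3]
ee_rot: [0.473, 0.525, -0.473, 0.526]
ft_force: [0.1, -0.1, 0.5]
gripper_width: 42.5
from [ 509.1 -130.6   42.3] head 6.0 w 42.5 F [ 0.1 -0.1  0.5] t 31.15 q7 -0.12 -> [0.33, -0.08, -0.02] dist mm 3 yaw 0.005
```

Up, then back over the cover and check both stems on the way.

```bash
python3 -m crank '[{"jaw":0,"translation":[-4,0,0],"yaw":0},{"jaw":0,"translation":[-8,0,0],"yaw":0},{"jaw":0,"translation":[-13,0,-2],"yaw":0},{"jaw":0,"translation":[-18,0,-5],"yaw":0},{"jaw":0,"translation":[-22,0,-5],"yaw":0}]';python3 -m crank '[{"jaw":0,"translation":[0,0,0],"yaw":0},{"jaw":0,"translation":[0,0,0],"yaw":0},{"jaw":0,"translation":[0,0,0],"yaw":0}]';python3 stems.py 106 w21.png; python3 -c "
from h import *
plan(520,100,250,0)"
```

```text
t: 31.65
ee_pos: [502.4, -77.7, 262.6]
ee_rot: [0.472, 0.527, -0.472, 0.526]
ft_force: [1.0, -0.7, 0.5]
gripper_width: 42.4
t: 31.95
ee_pos: [502.6, -81.4, 260.0]
ee_rot: [0.473, 0.526, -0.474, 0.525]
ft_force: [0.5, 0.1, -0.4]
gripper_width: 42.9
stem [280.3 232.5] 285 cent [ 509.  -131.4  106. ] circ [ 509.  -130.8] r 10.2 z 106.3
stem [279.2 325.8] 233 cent [ 518.9 -236.1  106. ] circ [ 518.5 -235.4] r 11.1 z 106.3
from [502.4 -81.3 259.6] head 6.0 w 42.8 F [ 0.1  0.1 -1.6] t 32.00 q7 0.02 -> [0.96, 3.63, -17.85] dist mm 182 yaw 0.104
```

View pics/w21.png

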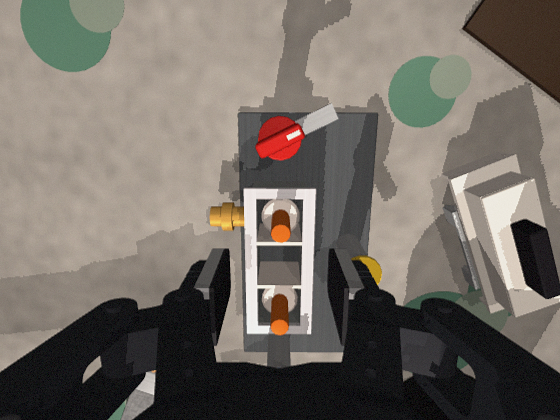

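Both cartridges are seated (stem tops z 106.3 at (281,232) and (280,326)). Now the cover.

```bash
python3 -m crank '[{"jaw":0,"translation":[0,0.5,-4],"yaw":0.05},{"jaw":0,"translation":[0,1,-8.5],"yaw":0.1},{"jaw":0,"translation":[0.5,1.5,-13],"yaw":0.1},{"jaw":0,"translation":[1,2.2,-17.5],"yaw":0.1},{"jaw":0,"translation":[1,3,-21],"yaw":0.1}]';python3 -m crank '[{"jaw":0,"translation":[0,0,0],"yaw":0},{"jaw":0,"translation":[0,0,0],"yaw":0},{"jaw":0,"translation":[0,0,0],"yaw":0}]';cat > cov.py <<'E'
from h import *
import sys
d=cam('wrist');save(d,sys.argv[1]);P=cloud(d);off=float(sys.argv[2]) if len(sys.argv)>2 else 0
hsv=cv2.cvtColor(d['color'],cv2.COLOR_RGB2HSV);H,S,V=[hsv[...,i].astype(int) for i in range(3)]
g=((H>60)&(H<88)&(S>110)&(P[...,2]>off+15)&(P[...,2]<off+85)).astype(np.uint8)
n,l,ss,c=cv2.connectedComponentsWithStats(g);i=1+np.argmax(ss[1:,4]);hull=cv2.convexHull(np.argwhere(l==i)[:,::-1].astype(np.int32))
hm=np.zeros(g.shape,np.uint8);cv2.fillConvexPoly(hm,hull,1);hm=cv2.dilate(hm,np.ones((15,15)))
def rect(m,z,n):
    vv,uu=np.nonzero(m)
    if len(uu)<50: return print(n,'few',len(uu))
    W=np.array([plane(d,u,v,z)[:2] for u,v in zip(uu,vv)],np.float32)
    (cx,cy),(w,h),a=r=cv2.minAreaRect(W);b=cv2.boxPoints(r);e=[b[1]-b[0],b[2]-b[1]];L=max(e,key=np.linalg.norm);L=L*np.sign(L[1])
    print(n,'center %.1f %.1f size %.1f %.1f yaw %.2f z %.1f'%(cx,cy,min(w,h),max(w,h),np.degrees(np.arctan2(-L[0],L[1])),np.median(P[m>0][:,2])))
hb=((V<80)&(abs(P[...,2]-off-106)<5)&(hm>0)).astype(np.uint8)
hb=cv2.morphologyEx(hb,cv2.MORPH_OPEN,np.ones((3,3)))
n,l2,ss,c=cv2.connectedComponentsWithStats(hb)
if n>1: rect(l2==1+np.argmax(ss[1:,4]),off+106,'handle top'); print(c[1+np.argmax(ss[1:,4])])
rect((l==i)&(abs(P[...,2]-off-72)<4),off+72,'dome top'); rect((l==i)&(abs(P[...,2]-off-32)<4),off+32,'flange')
E
python3 cov.py w22.png;python3 -c "
from h import *
plan(520,215,130,0)"
```

```text
t: 32.5
ee_pos: [509.7, 133.3, 249.0]
ee_rot: [0.497, 0.503, -0.499, 0.501]
ft_force: [1.6, -0.5, -0.4]
gripper_width: 42.8
t: 32.8
ee_pos: [511.1, 129.5, 249.8]
ee_rot: [0.499, 0.501, -0.5, 0.5]
ft_force: [0.3, -0.2, 0.3]
gripper_width: 42.9
handle top center 517.3 216.8 size 17.8 79.2 yaw 4.82 z 106.1
[286.90117417  81.07925636]
dome top center 517.5 215.3 size 55.8 151.9 yaw 4.81 z 72.3
flange center 517.8 212.4 size 75.2 180.0 yaw 4.79 z 32.3
from [511.2 129.3 250.1] head 0.1 w 42.9 F [ 0.4 -0.4 -0. ] t 32.85 q7 -0.55 -> [12.0, 0.91, -8.58] dist mm 148 yaw 0.002
```

View pics/w22.png

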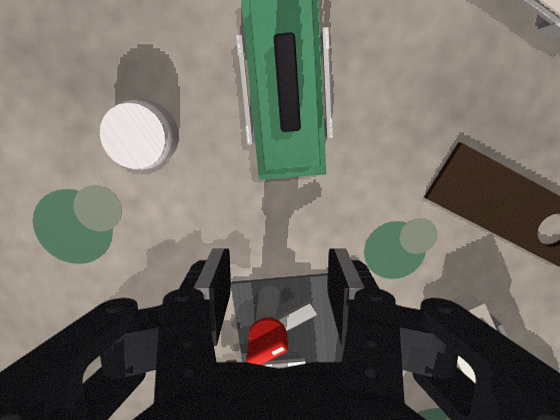

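Handle 17.8 x 79.2 mm at (517.3,216.8), z 106, yaw 4.8°. It sits on the green body at (287,81), so this is the right one. Descending onto it.

```bash
python3 -m crank '[{"jaw":0,"translation":[1,0.3,-4],"yaw":-0.04},{"jaw":0,"translation":[4,0.6,-8.7],"yaw":-0.08},{"jaw":0,"translation":[8,0.6,-8.7],"yaw":-0.08},{"jaw":0,"translation":[11,0.6,-8.7],"yaw":-0.08},{"jaw":0,"translation":[11,0.6,-8.7],"yaw":-0.08}]';python3 -m crank '[{"jaw":0,"translation":[0,0,0],"yaw":0},{"jaw":0,"translation":[0,0,0],"yaw":0},{"jaw":0,"translation":[0,0,0],"yaw":0}]';python3 cov.py w23.png;python3 -c "
from h import *
plan(517.3,216.8,44,4.8)"
```

```text
t: 33.35
ee_pos: [514.4, 215.3, 136.8]
ee_rot: [0.476, 0.522, -0.482, 0.519]
ft_force: [-0.2, -0.1, 0.9]
gripper_width: 42.7
t: 33.65
ee_pos: [518.2, 218.1, 142.9]
ee_rot: [0.48, 0.52, -0.478, 0.521]
ft_force: [-0.7, 0.5, 0.0]
gripper_width: 42.7
handle top center 516.9 221.2 size 17.7 71.9 yaw 4.65 z 106.2
[278.92522629 203.12514758]
dome top center 516.5 228.7 size 55.3 131.5 yaw 4.81 z 72.4
flange center 517.2 222.3 size 74.9 177.2 yaw 4.81 z 32.3
from [518.  218.1 142.6] head 4.8 w 42.9 F [ 0.1 -0.1  0.5] t 33.70 q7 -0.75 -> [9.86, -0.1, 0.13] dist mm 99 yaw 0.000
```

View pics/w23.png

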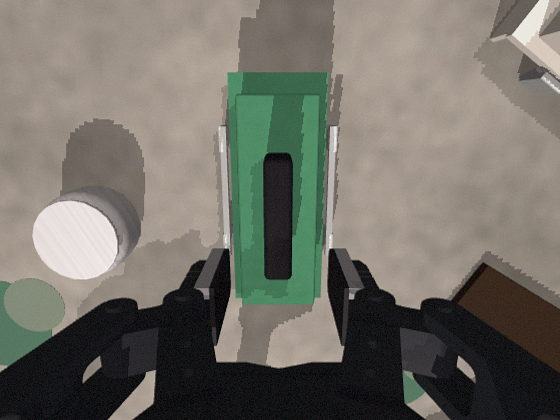

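```bash
python3 -m crank '[{"jaw":0,"translation":[3,-0.1,0.1],"yaw":0},{"jaw":0,"translation":[6,-0.1,0.1],"yaw":0},{"jaw":0,"translation":[8.2,-0.1,0.1],"yaw":0},{"jaw":0,"translation":[9.2,-0.1,0.1],"yaw":0},{"jaw":0,"translation":[9.5,-0.1,0.1],"yaw":0}]';python3 -m crank '[{"jaw":0,"translation":[0,0,0],"yaw":0},{"jaw":0,"translation":[0,0,0],"yaw":0},{"jaw":0,"translation":[0,0,0],"yaw":0}]';python3 -c "
from h import *
plan(517.3,216.8,44,4.8);d=cam('wrist');save(d,'w24.png')"
```

```text
t: 34.2
ee_pos: [515.9, 217.0, 45.7]
ee_rot: [0.478, 0.521, -0.479, 0.521]
ft_force: [0.5, 0.0, -0.2]
gripper_width: 43.0
t: 34.5
ee_pos: [516.7, 217.4, 47.1]
ee_rot: [0.479, 0.52, -0.478, 0.521]
ft_force: [-0.4, -0.4, 0.2]
gripper_width: 42.6
from [516.7 217.4  47.1] head 4.9 w 42.6 F [-0.4 -0.4  0.2] t 34.50 q7 -0.84 -> [0.31, 0.05, 0.07] dist mm 3 yaw 0.001
```

View pics/w24.png

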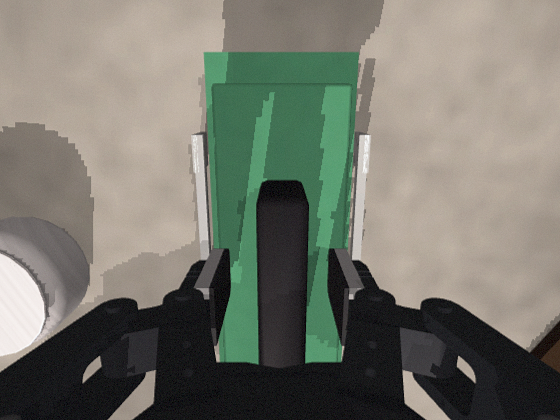

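```bash
python3 -m crank '[{"jaw":0,"translation":[0.2,0,0],"yaw":0},{"jaw":-1,"translation":[0.2,0,0],"yaw":0},{"jaw":-1,"translation":[0.2,0,0],"yaw":0},{"jaw":-1,"translation":[0.2,0,0],"yaw":0},{"jaw":-1,"translation":[0.2,0,0],"yaw":0}]' 80;python3 -m crank '[{"jaw":-1,"translation":[0,0,0],"yaw":0},{"jaw":-1,"translation":[-1,0,0],"yaw":0},{"jaw":-1,"translation":[-3,0,0],"yaw":0},{"jaw":-1,"translation":[-6,0,0],"yaw":0},{"jaw":-1,"translation":[-10,0,0],"yaw":0}]';python3 -m crank '[{"jaw":-1,"translation":[-4,0,0],"yaw":0},{"jaw":-1,"translation":[-6,0,0],"yaw":0},{"jaw":-1,"translation":[-6,0,0],"yaw":0},{"jaw":-1,"translation":[-6,0,0],"yaw":0},{"jaw":-1,"translation":[-6,0,0],"yaw":0}]';python3 -c "
from h import *
d=cam('wrist');save(d,'w25.png')
plan(513,-183,205,5.7)"; python3 cov.py w25.png 158
```

```text
t: 35.05
ee_pos: [517.1, 217.2, 44.5]
ee_rot: [0.479, 0.52, -0.478, 0.521]
ft_force: [2.4, -0.1, 4.6]
gripper_width: 17.2
t: 35.55
ee_pos: [512.7, 216.0, 142.6]
ee_rot: [0.476, 0.522, -0.48, 0.52]
ft_force: [1.6, -0.3, -3.8]
gripper_width: 16.7
t: 36.05
ee_pos: [514.3, 216.1, 201.7]
ee_rot: [0.477, 0.522, -0.48, 0.52]
ft_force: [0.2, -1.1, -4.0]
gripper_width: 16.9
from [514.5 216.4 201.8] head 4.9 w 16.9 F [-0.1  0.1 -3.4] t 36.10 q7 -0.69 -> [-0.27, -3.54, 39.78] dist mm 399 yaw -0.014
dome top center 533.9 242.3 size 11.6 36.9 yaw 4.09 z 229.6
flange center 549.5 232.2 size 2.3 49.3 yaw 4.90 z 189.6
```

View pics/w25.png

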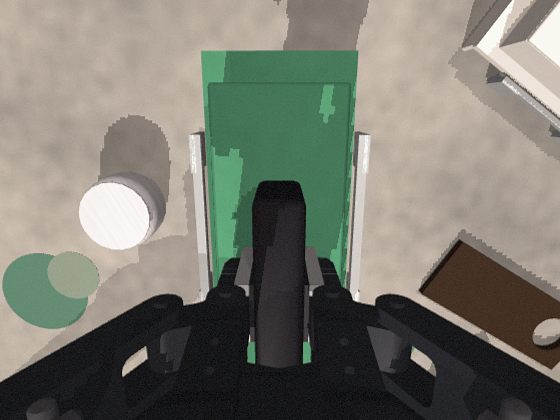

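The cover is held squarely. I'm carrying it over the housing.

```bash
python3 -m crank '[{"jaw":-1,"translation":[0,-0.2,2],"yaw":0},{"jaw":-1,"translation":[0,-0.5,5],"yaw":0},{"jaw":-1,"translation":[0,-0.8,9],"yaw":0},{"jaw":-1,"translation":[0,-1.1,13],"yaw":0},{"jaw":-1,"translation":[0,-1.5,17],"yaw":0}]';python3 -m crank '[{"jaw":-1,"translation":[0,-0.4,4],"yaw":0},{"jaw":-1,"translation":[0,-0.8,8],"yaw":-0.01},{"jaw":-1,"translation":[0,-1.2,12],"yaw":-0.01},{"jaw":-1,"translation":[0,-1.6,16],"yaw":-0.01},{"jaw":-1,"translation":[0,-2,19],"yaw":-0.01}]';python3 -m crank '[{"jaw":-1,"translation":[0,0,1],"yaw":0},{"jaw":-1,"translation":[0,0,2],"yaw":0},{"jaw":-1,"translation":[0,0,2.5],"yaw":0},{"jaw":-1,"translation":[0,0,2.5],"yaw":0},{"jaw":-1,"translation":[0,0,2.5],"yaw":0}]';python3 -m crank '[{"jaw":-1,"translation":[0,0,0],"yaw":0},{"jaw":-1,"translation":[0,0,0],"yaw":0},{"jaw":-1,"translation":[0,0,0],"yaw":0}]';python3 -c "
from h import *
d=cam('wrist');save(d,'w26.png')
plan(513,-183.1,205,5.7)"
```

```text
t: 36.65
ee_pos: [514.6, 45.1, 202.9]
ee_rot: [0.478, 0.522, -0.479, 0.52]
ft_force: [1.0, -0.4, -3.3]
gripper_width: 16.9
t: 37.15
ee_pos: [510.6, -147.5, 202.8]
ee_rot: [0.476, 0.523, -0.477, 0.522]
ft_force: [0.5, -1.0, -3.9]
gripper_width: 17.0
t: 37.65
ee_pos: [514.1, -168.0, 203.9]
ee_rot: [0.475, 0.524, -0.475, 0.523]
ft_force: [0.6, 0.4, -4.1]
gripper_width: 16.9
t: 37.95
ee_pos: [514.0, -169.0, 204.0]
ee_rot: [0.475, 0.523, -0.476, 0.523]
ft_force: [-0.3, 0.5, -4.0]
gripper_width: 16.8
from [ 514.  -169.1  204. ] head 5.5 w 17.2 F [-0.8 -0.2 -3.4] t 38.00 q7 0.08 -> [-0.1, -0.23, 1.38] dist mm 14 yaw -0.004
```

View pics/w26.png

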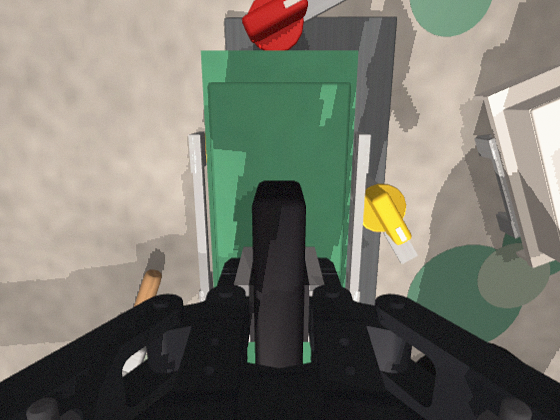

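```bash
cat > fl.py <<'E'
from h import *
d=cam('wrist');s,p,M=st();P=cloud(d);z=p[2]-44.5+32
hsv=cv2.cvtColor(d['color'],cv2.COLOR_RGB2HSV);H,S,V=[hsv[...,i].astype(int) for i in range(3)]
g=((H>60)&(H<88)&(S>110)&(abs(P[...,2]-z)<8)).astype(np.uint8)
n,l,ss,c=cv2.connectedComponentsWithStats(g);i=1+np.argmax(ss[1:,4])
vv,uu=np.nonzero(l==i)
W=np.array([plane(d,u,v,z)[:2] for u,v in zip(uu,vv)])
a=np.radians(5.7);ex=np.array([np.cos(a),np.sin(a)]);ey=np.array([-np.sin(a),np.cos(a)])
r=W-p[:2];X=r@ex;Y=r@ey
top=Y>Y.max()-12
print('z',np.median(P[l==i][:,2]),z,'end y rel TCP %.1f (want 95)'%np.percentile(Y,99.5),'x range',X[top].min().round(1),X[top].max().round(1),'TCP',p.round(1))
b=Y>Y.max()-6
# yaw: slope of end edge
xs=np.arange(-34,35,2);e=[Y[abs(X-x)<1.5].max() for x in xs if (abs(X-x)<1.5).any()];xx=[x for x in xs if (abs(X-x)<1.5).any()]
print('edge slope deg %.2f'%np.degrees(np.polyfit(xx,e,1)[0]))
E
python3 fl.py
```

```text
z 191.96100859485082 191.4922413105823 end y rel TCP 94.1 (want 95) x range 1.7 11.4 TCP [ 513.9 -169.3  204. ]
edge slope deg -8.26
```

Run:
```python
from h import *
d=cam('wrist');s,p,M=st();z=p[2]-44.5+32
a=np.radians(5.7);ex=np.array([np.cos(a),np.sin(a)]);ey=np.array([-np.sin(a),np.cos(a)])
C=d['color'].astype(int);g=(C[...,1]>C[...,0]+25)&(C[...,1]>C[...,2]+10)
for r in (54,60,70,80):
    u=np.nonzero(g[r,150:400])[0]+150
    L=plane(d,u.min()-.5,r,z)[:2]-p[:2];Rr=plane(d,u.max()+.5,r,z)[:2]-p[:2]
    print(r,u.min(),u.max(),'L',L@ex,L@ey,'R',Rr@ex,Rr@ey,'mid',((L+Rr)/2@ex))
for c in (215,240,320,345):
    v=np.nonzero(g[40:80,c])[0]+40; q=plane(d,c,v.min()-.5,z)[:2]-p[:2]; print(c,v.min(),q@ex,q@ey)
```

```text
54 201 357 L -37.80805083392151 93.18665282615702 R 38.1952980952371 92.87378705263376 mid 0.19362363065779084
60 201 357 L -37.980843850758276 90.48278352311956 R 38.34692331424037 90.1679448944798 mid 0.18303973174104632
70 202 356 L -37.782601310159976 85.92265167593347 R 38.11276645251452 85.60852820037147 mid 0.16508257117727582
80 202 356 L -38.07456271907182 81.29874173263819 R 38.3685270335881 80.9812596278187 mid 0.14698215725813785
215 51 -30.70736193671387 94.72453909218812
240 50 -18.621653615040895 95.12118838094992
320 50 19.983219893374088 94.96251243403348
345 50 32.04913020713431 94.91291844316011
```

Flange 76 mm wide, end edge 95 mm from the TCP, centred within 0.2 mm. I'll align and lower to just above the rim.

```bash
python3 -m crank '[{"jaw":-1,"translation":[0,-0.2,0.7],"yaw":0},{"jaw":-1,"translation":[1.5,-0.2,1.4],"yaw":0},{"jaw":-1,"translation":[4,-0.2,1.4],"yaw":0},{"jaw":-1,"translation":[6.5,-0.2,1.4],"yaw":0},{"jaw":-1,"translation":[7.7,-0.2,1.4],"yaw":0}]';python3 -m crank '[{"jaw":-1,"translation":[0,0,0],"yaw":0},{"jaw":-1,"translation":[0,0,0],"yaw":0},{"jaw":-1,"translation":[0,0,0],"yaw":0},{"jaw":-1,"translation":[0,0,0],"yaw":0}]';python3 -c "
from h import *
d=cam('wrist');save(d,'w27.png');d=cam('scene')
a=cv2.resize(d['color'][120:250,150:310],None,fx=4.5,fy=4.5);cv2.imwrite('pics/s27.png',a[...,::-1])
plan(513,-183.1,105,5.7)"
```

```text
t: 38.6
ee_pos: [511.3, -184.1, 123.8]
ee_rot: [0.475, 0.524, -0.477, 0.521]
ft_force: [0.2, -0.4, -4.3]
gripper_width: 16.8
t: 39.0
ee_pos: [514.1, -183.8, 128.0]
ee_rot: [0.476, 0.522, -0.476, 0.524]
ft_force: [0.4, -0.7, -3.1]
gripper_width: 17.2
from [ 513.8 -183.8  127.7] head 5.4 w 17.1 F [-1.3 -0.3 -3.3] t 39.10 q7 0.03 -> [2.27, -0.07, -0.08] dist mm 23 yaw -0.005
```

View pics/s27.png

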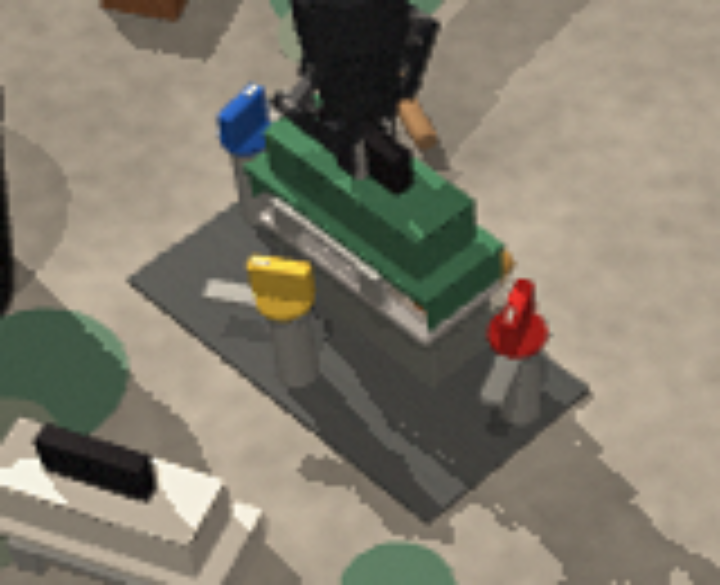

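View pics/w27.png

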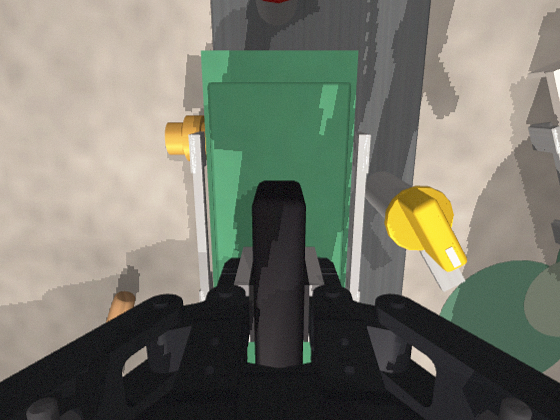

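```bash
python3 -m crank '[{"jaw":-1,"translation":[0.4,-0.1,-0.1],"yaw":-0.005},{"jaw":-1,"translation":[0.8,-0.1,-0.1],"yaw":-0.005},{"jaw":-1,"translation":[1.2,-0.1,-0.1],"yaw":-0.005},{"jaw":-1,"translation":[1.6,-0.1,-0.1],"yaw":-0.005},{"jaw":-1,"translation":[1.8,-0.1,-0.1],"yaw":-0.005}]' 120;python3 -m crank '[{"jaw":-1,"translation":[0,0,0],"yaw":0},{"jaw":-1,"translation":[0,0,0],"yaw":0},{"jaw":-1,"translation":[0,0,0],"yaw":0}]';python3 -c "
from h import *
plan(513,-183.1,105,5.7)"
```

```text
t: 39.6
ee_pos: [511.9, -182.6, 108.3]
ee_rot: [0.474, 0.525, -0.474, 0.524]
ft_force: [-0.4, 0.4, -3.7]
gripper_width: 16.6
t: 39.9
ee_pos: [512.4, -182.6, 109.1]
ee_rot: [0.474, 0.524, -0.474, 0.524]
ft_force: [-0.3, 0.5, -4.8]
gripper_width: 16.5
from [ 512.4 -182.6  109.1] head 5.7 w 16.5 F [-0.3  0.5 -4.8] t 39.90 q7 0.02 -> [0.41, 0.06, 0.05] dist mm 4 yaw 0.000
```

```bash
python3 -m crank '[{"jaw":-1,"translation":[0.2,0.05,0.05],"yaw":0},{"jaw":-1,"translation":[0.4,0.05,0.05],"yaw":0},{"jaw":-1,"translation":[0.6,0.05,0.05],"yaw":0},{"jaw":-1,"translation":[0.8,0.05,0.05],"yaw":0},{"jaw":-1,"translation":[1.0,0.05,0.05],"yaw":0}]';python3 -m crank '[{"jaw":-1,"translation":[0.1,0,0],"yaw":0},{"jaw":-1,"translation":[0.2,0,0],"yaw":0},{"jaw":-1,"translation":[0.3,0,0],"yaw":0},{"jaw":-1,"translation":[0.4,0,0],"yaw":0},{"jaw":-1,"translation":[0.5,0,0],"yaw":0}]'
```

```text
t: 40.4
ee_pos: [514.1, -183.3, 100.5]
ee_rot: [0.475, 0.523, -0.474, 0.525]
ft_force: [-2.0, 1.5, 16.7]
gripper_width: 16.3
t: 40.9
ee_pos: [512.5, -183.0, 93.3]
ee_rot: [0.474, 0.525, -0.474, 0.524]
ft_force: [0.7, -0.2, -6.0]
gripper_width: 16.9
```

```bash
python3 -m crank '[{"jaw":-1,"translation":[0.1,0,0],"yaw":0},{"jaw":-1,"translation":[0.2,0,0],"yaw":0},{"jaw":-1,"translation":[0.3,0,0],"yaw":0},{"jaw":-1,"translation":[0.4,0,0],"yaw":0},{"jaw":-1,"translation":[0.5,0,0],"yaw":0}]'; python3 -c "
from h import *
print(get_state()['ft_force'])
d=cam('wrist');save(d,'w28.png');d=cam('scene')
a=cv2.resize(d['color'][120:250,150:310],None,fx=4.5,fy=4.5);cv2.imwrite('pics/s28.png',a[...,::-1])
plan(513,-183.1,90.5,5.7)"
```

```text
t: 41.4
ee_pos: [512.3, -183.0, 90.5]
ee_rot: [0.474, 0.524, -0.475, 0.524]
ft_force: [-8.9, 1.8, 20.7]
gripper_width: 16.5
[-8.87160443  1.79552207 20.7376098 ]
from [ 512.4 -183.    90.5] head 5.7 w 16.4 F [-5.8  0.9 12.2] t 41.50 q7 -0.00 -> [0.0, 0.06, 0.01] dist mm 1 yaw 0.000
```

View pics/s28.png

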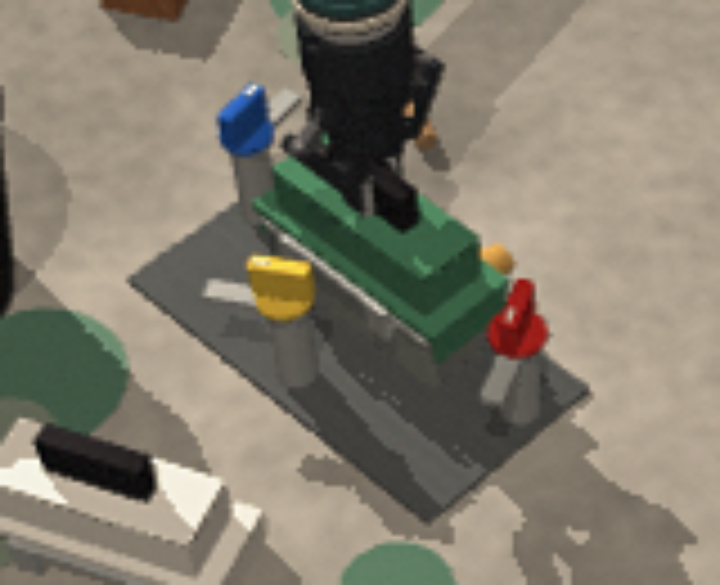

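TCP z is 90.5, the expected home height, with bottoming force. I'll release, rise and verify.

```bash
python3 -m crank '[{"jaw":-1,"translation":[0,0,0],"yaw":0},{"jaw":0,"translation":[0,0,0],"yaw":0},{"jaw":0,"translation":[0,0,0],"yaw":0},{"jaw":0,"translation":[0,0,0],"yaw":0},{"jaw":0,"translation":[0,0,0],"yaw":0}]' 40;python3 -m crank '[{"jaw":0,"translation":[-3,0,0],"yaw":0},{"jaw":0,"translation":[-7,0,0],"yaw":0},{"jaw":0,"translation":[-12,0,0],"yaw":0},{"jaw":0,"translation":[-16,0,2],"yaw":0},{"jaw":0,"translation":[-19,0,4],"yaw":0}]';python3 -m crank '[{"jaw":0,"translation":[0,0,3],"yaw":0},{"jaw":0,"translation":[0,0,3],"yaw":0},{"jaw":0,"translation":[0,0,3],"yaw":0},{"jaw":0,"translation":[0,0,3],"yaw":0}]';python3 cov.py w29.png 46;python3 -c "
from h import *
d=cam('scene')
a=cv2.resize(d['color'][120:250,150:310],None,fx=4.5,fy=4.5);cv2.imwrite('pics/s29.png',a[...,::-1])
plan(513,-183,280,5.7)"
```

```text
t: 42.0
ee_pos: [512.9, -183.1, 88.9]
ee_rot: [0.474, 0.524, -0.474, 0.524]
ft_force: [-0.0, 0.7, 0.1]
gripper_width: 42.6
t: 42.5
ee_pos: [517.7, -222.9, 282.2]
ee_rot: [0.474, 0.524, -0.474, 0.526]
ft_force: [0.7, -1.5, 0.1]
gripper_width: 42.7
t: 42.9
ee_pos: [519.6, -251.5, 278.4]
ee_rot: [0.474, 0.525, -0.474, 0.524]
ft_force: [0.2, -0.1, 0.5]
gripper_width: 43.2
handle top center 503.8 -148.2 size 6.6 7.1 yaw -84.19 z 152.0
[272.07407407  59.35802469]
dome top center 490.9 -125.8 size 24.7 36.3 yaw 5.81 z 118.3
flange center 489.8 -115.2 size 43.6 48.9 yaw 4.13 z 78.2
from [ 519.7 -251.4  278.6] head 5.8 w 42.5 F [ 0.6  0.2 -0.2] t 43.00 q7 0.26 -> [-0.13, 0.03, -6.87] dist mm 69 yaw 0.002
```

View pics/w29.png

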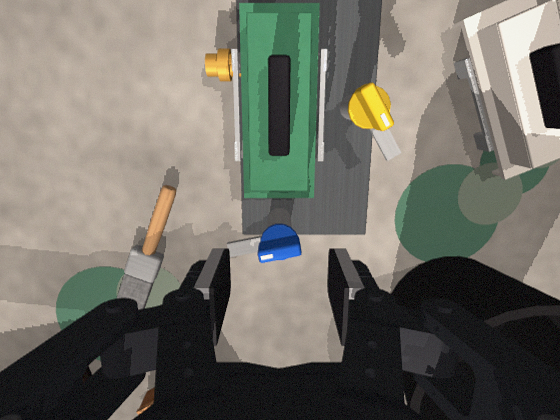

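View pics/s29.png

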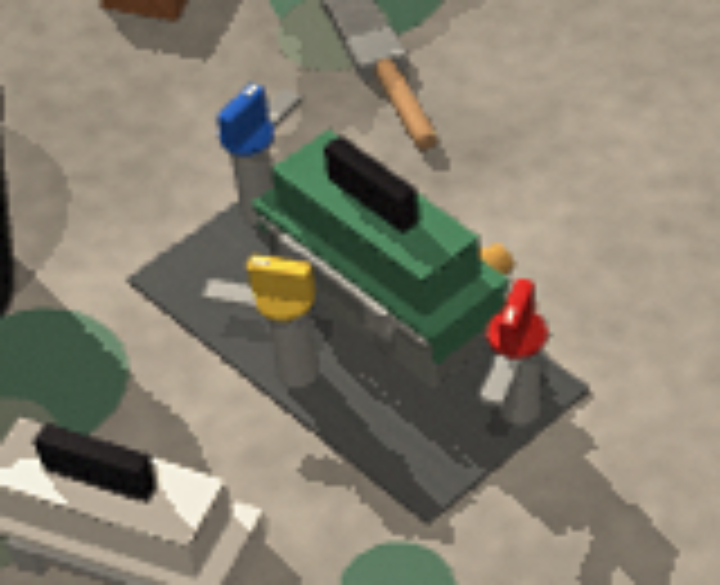

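Cover fully home: dome top z 118.3 (118 expected), handle 152.0 (152), flange 78.2 (78). The clip bars look symmetric. Next the red bolt; I'll move over it and measure the bar.

```bash
python3 -m crank '[{"jaw":0,"translation":[0,0,-4],"yaw":-0.14},{"jaw":0,"translation":[0,0,-8],"yaw":-0.28},{"jaw":0,"translation":[1,0,-12],"yaw":-0.42},{"jaw":0,"translation":[2,0,-16],"yaw":-0.56},{"jaw":0,"translation":[3,0,-18],"yaw":-0.7}]';python3 -m crank '[{"jaw":0,"translation":[0,0,0],"yaw":-0.14},{"jaw":0,"translation":[0,0,0],"yaw":-0.28},{"jaw":0,"translation":[0,0,0],"yaw":-0.42},{"jaw":0,"translation":[0,0,0],"yaw":-0.56},{"jaw":0,"translation":[0,0,0],"yaw":-0.7}]';python3 -m crank '[{"jaw":0,"translation":[0,0,0],"yaw":-0.14},{"jaw":0,"translation":[0,0,0],"yaw":-0.28},{"jaw":0,"translation":[0,0,0],"yaw":-0.4},{"jaw":0,"translation":[0,0,0],"yaw":-0.4},{"jaw":0,"translation":[0,0,0],"yaw":-0.4}]';cat > bolt.py <<'E'
from h import *
import sys
col,fn=sys.argv[1:3]
d=cam('wrist');save(d,fn);P=cloud(d)
hsv=cv2.cvtColor(d['color'],cv2.COLOR_RGB2HSV);H,S,V=[hsv[...,i].astype(int) for i in range(3)]
m={'red':((H<5)|(H>174))&(S>130),'yellow':(H>18)&(H<33)&(S>130),'blue':(H>100)&(H<128)&(S>110)}[col]
m=cv2.dilate(m.astype(np.uint8),np.ones((5,5)))>0
m&=abs(P[...,2]-123)<4
n,l,ss,c=cv2.connectedComponentsWithStats(m.astype(np.uint8));i=1+np.argmax(ss[1:,4]);vv,uu=np.nonzero(l==i)
W=np.array([plane(d,u,v,123)[:2] for u,v in zip(uu,vv)],np.float32)
r=cv2.minAreaRect(W);b=cv2.boxPoints(r);e=[b[1]-b[0],b[2]-b[1]];L=max(e,key=np.linalg.norm)
print(col,'bar center %.1f %.1f'%r[0],'size',np.round(sorted(r[1]),1),'heading mod180 %.1f'%(np.degrees(np.arctan2(L[1],L[0]))%180),'z %.1f'%np.median(P[l==i][:,2]),'px',c[i].round(0))
E
python3 bolt.py red w30.png; python3 -c "
from h import *
plan(498.8,-41.8,150,120)"
```

```text
t: 43.5
ee_pos: [501.0, -68.9, 249.1]
ee_rot: [0.262, 0.657, -0.262, 0.657]
ft_force: [0.1, 0.8, 0.2]
gripper_width: 42.7
t: 44.0
ee_pos: [501.5, -72.8, 248.9]
ee_rot: [0.022, 0.707, -0.023, 0.707]
ft_force: [-0.0, -0.1, 0.3]
gripper_width: 42.8
t: 44.5
ee_pos: [501.6, -73.2, 248.8]
ee_rot: [-0.115, 0.698, 0.115, 0.698]
ft_force: [1.2, -0.0, 0.2]
gripper_width: 42.5
red bar center 497.8 -42.7 size [13.9 44. ] heading mod180 31.8 z 123.1 px [313. 195.]
from [501.7 -73.3 248.9] head 108.8 w 42.3 F [-0.2  0.2 -0.5] t 44.55 q7 1.57 -> [9.89, 3.08, 0.75] dist mm 104 yaw -0.196
```

View pics/w30.png

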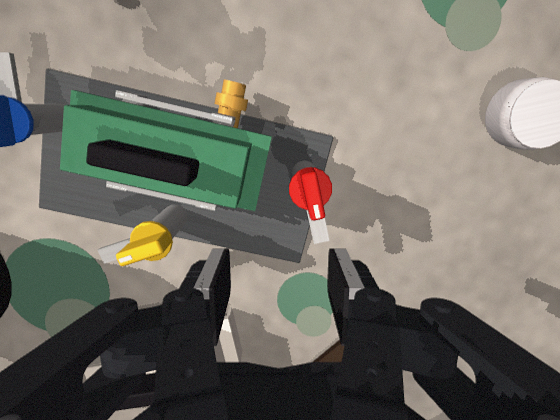

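Red bar 13.9 x 44 mm at (498,-42.4), heading 31.8°. That means about 0.17 rad turned, so 2.03 rad remain.

```bash
python3 -m crank '[{"jaw":0,"translation":[3,2,0.5],"yaw":-0.12},{"jaw":0,"translation":[7,3.05,0.75],"yaw":-0.227},{"jaw":0,"translation":[11,3.05,0.75],"yaw":-0.227},{"jaw":0,"translation":[14,3.05,0.75],"yaw":-0.227},{"jaw":0,"translation":[14,3.05,0.75],"yaw":-0.227}]';python3 -m crank '[{"jaw":0,"translation":[0,0,0],"yaw":0},{"jaw":0,"translation":[0,0,0],"yaw":0},{"jaw":0,"translation":[0,0,0],"yaw":0}]';python3 bolt.py red w31.png; python3 -c "
from h import *
plan(498.3,-42.2,61,121.8)"
```

```text
t: 45.05
ee_pos: [496.2, -42.3, 105.8]
ee_rot: [-0.193, 0.682, 0.195, 0.678]
ft_force: [-0.2, -0.4, -0.0]
gripper_width: 42.6
t: 45.35
ee_pos: [500.2, -42.5, 110.6]
ee_rot: [-0.194, 0.679, 0.193, 0.681]
ft_force: [1.1, -0.4, -0.8]
gripper_width: 42.7
red bar center 497.5 -42.6 size [13.5 43.8] heading mod180 32.4 z 123.1 px [280. 245.]
from [500.  -42.6 110.4] head 121.8 w 42.6 F [ 0.1 -0.4  0.1] t 45.40 q7 1.54 -> [4.94, 0.13, -0.13] dist mm 49 yaw 0.000
```

View pics/w31.png

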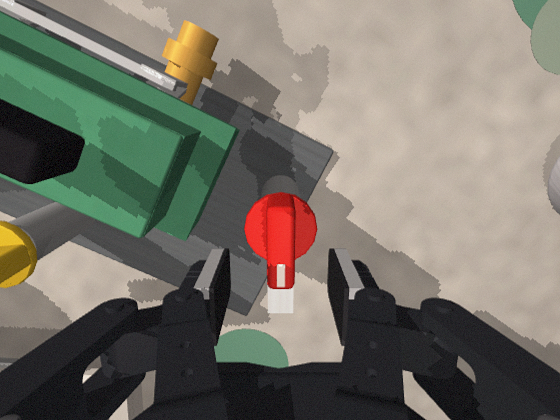

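```bash
python3 -m crank '[{"jaw":0,"translation":[1.5,0.1,-0.2],"yaw":0},{"jaw":0,"translation":[3,0.1,-0.2],"yaw":0},{"jaw":0,"translation":[4.2,0.1,-0.2],"yaw":0},{"jaw":0,"translation":[4.8,0.1,-0.2],"yaw":0},{"jaw":0,"translation":[4.8,0.1,-0.2],"yaw":0}]';python3 -c "
from h import *
plan(497.9,-42.4,61,121.8)";python3 -m crank '[{"jaw":0,"translation":[0,0,0],"yaw":0},{"jaw":-1,"translation":[0,0,0],"yaw":0},{"jaw":-1,"translation":[0,0,0],"yaw":0},{"jaw":-1,"translation":[0,0,0],"yaw":0},{"jaw":-1,"translation":[0,0,0],"yaw":0}]' 50;python3 -c "
from h import *
d=cam('wrist');save(d,'w32.png')
plan(497.9,-42.4,61,121.8)"
```

```text
t: 45.9
ee_pos: [496.8, -42.9, 59.8]
ee_rot: [-0.194, 0.68, 0.194, 0.68]
ft_force: [2.1, -2.2, -1.9]
gripper_width: 42.5
from [496.8 -42.9  59.8] head 121.9 w 42.5 F [ 2.1 -2.2 -1.9] t 45.90 q7 1.48 -> [-0.12, -0.02, 0.12] dist mm 2 yaw 0.001
t: 46.4
ee_pos: [497.0, -43.3, 61.0]
ee_rot: [-0.194, 0.68, 0.194, 0.68]
ft_force: [2.3, -5.1, -0.2]
gripper_width: 38.1
from [497.  -43.3  61. ] head 121.8 w 38.5 F [ 2.  -4.6 -0.4] t 46.45 q7 1.48 -> [0.0, 0.03, 0.12] dist mm 1 yaw 0.001
```

View pics/w32.png

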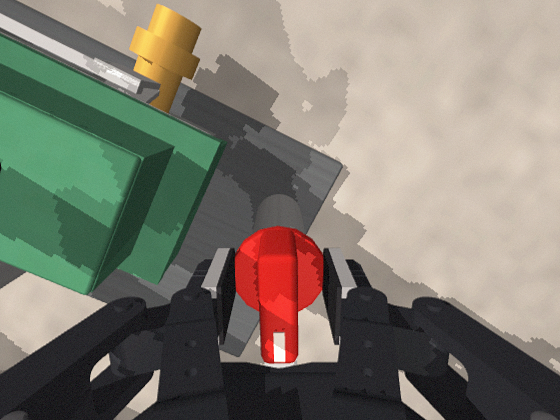

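The pads closed on the 38 mm hub, so they're too low. I'll open, rise 12 mm and close on the bar.

```bash
python3 -m crank '[{"jaw":0.1,"translation":[0,0,0],"yaw":0},{"jaw":0.1,"translation":[-0.6,0,0],"yaw":0},{"jaw":0.1,"translation":[-1.2,0.05,0.1],"yaw":0},{"jaw":0.1,"translation":[-1.2,0.05,0.1],"yaw":0},{"jaw":-1,"translation":[-1.2,0.05,0.1],"yaw":0}]' 50;python3 -m crank '[{"jaw":-1,"translation":[0,0,0],"yaw":0},{"jaw":-1,"translation":[0,0,0],"yaw":0},{"jaw":-1,"translation":[0,0,0],"yaw":0},{"jaw":-1,"translation":[0,0,0],"yaw":0}]' 50;python3 -c "
from h import *
plan(497.9,-42.4,73,121.8)"
```

```text
t: 46.95
ee_pos: [497.5, -41.3, 73.3]
ee_rot: [-0.194, 0.68, 0.194, 0.68]
ft_force: [-0.2, -0.5, 0.4]
gripper_width: 33.5
t: 47.35
ee_pos: [497.8, -42.8, 73.1]
ee_rot: [-0.194, 0.68, 0.193, 0.68]
ft_force: [1.0, -5.1, 4.1]
gripper_width: 12.9
from [497.8 -42.8  73.1] head 121.8 w 12.9 F [ 1.  -5.1  4.1] t 47.35 q7 1.49 -> [0.01, 0.03, 0.03] dist mm 0 yaw 0.000
```

Gripped (12.9 mm reading; the stems read 1 mm low too). Turning clockwise.

```bash
python3 -m crank '[{"jaw":-1,"translation":[0,0,0],"yaw":0.14},{"jaw":-1,"translation":[0,0,0],"yaw":0.28},{"jaw":-1,"translation":[0,0,0],"yaw":0.42},{"jaw":-1,"translation":[0,0,0],"yaw":0.56},{"jaw":-1,"translation":[0,0,0],"yaw":0.7}]';python3 -m crank '[{"jaw":-1,"translation":[0,0,0],"yaw":0.14},{"jaw":-1,"translation":[0,0,0],"yaw":0.28},{"jaw":-1,"translation":[0,0,0],"yaw":0.42},{"jaw":-1,"translation":[0,0,0],"yaw":0.56},{"jaw":-1,"translation":[0,0,0],"yaw":0.7}]';python3 -m crank '[{"jaw":-1,"translation":[0,0,0],"yaw":0.14},{"jaw":-1,"translation":[0,0,0],"yaw":0.28},{"jaw":-1,"translation":[0,0,0],"yaw":0.42},{"jaw":-1,"translation":[0,0,0],"yaw":0.54},{"jaw":-1,"translation":[0,0,0],"yaw":0.59}]';python3 -c "
from h import *
plan(497.9,-42.4,73,5.7);print(get_state()['moment'])"
```

```text
t: 47.85
ee_pos: [497.7, -41.8, 73.2]
ee_rot: [0.053, 0.705, -0.053, 0.705]
ft_force: [0.8, -2.3, 2.1]
gripper_width: 12.9
t: 48.35
ee_pos: [498.2, -41.0, 73.2]
ee_rot: [0.292, 0.644, -0.291, 0.645]
ft_force: [2.4, -1.3, 0.2]
gripper_width: 13.0
t: 48.85
ee_pos: [499.0, -40.7, 73.2]
ee_rot: [0.467, 0.532, -0.464, 0.533]
ft_force: [3.8, -0.4, -0.7]
gripper_width: 12.7
from [499.  -40.7  73.2] head 7.7 w 12.7 F [ 3.8 -0.4 -0.7] t 48.85 q7 -0.19 -> [0.02, -0.14, 0.16] dist mm 2 yaw 0.035
[-0.21368765 -0.92815554  0.11893845]
```

```bash
python3 -m crank '[{"jaw":-1,"translation":[0,0,0],"yaw":0.03},{"jaw":-1,"translation":[0,0,0],"yaw":0.06},{"jaw":-1,"translation":[0,0,0],"yaw":0.08},{"jaw":-1,"translation":[0,0,0],"yaw":0.08},{"jaw":-1,"translation":[0,0,0],"yaw":0.08}]';python3 -c "
from h import *
plan(497.9,-42.4,73,5.7);print(get_state()['moment'])"
```

```text
t: 49.35
ee_pos: [499.0, -40.7, 73.2]
ee_rot: [0.485, 0.515, -0.483, 0.516]
ft_force: [4.8, -0.4, -1.1]
gripper_width: 13.1
from [499.  -40.7  73.2] head 3.6 w 13.1 F [ 4.8 -0.4 -1.1] t 49.35 q7 -0.26 -> [0.02, -0.12, 0.16] dist mm 2 yaw -0.037
[-0.21456572 -1.1483777   1.2268505 ]
```

The moment jumped to 1.2 N m at the expected heading, so red is at its end stop. Release, rise, check.

```bash
python3 -m crank '[{"jaw":0,"translation":[0,0,0],"yaw":0},{"jaw":0,"translation":[0,0,0],"yaw":0},{"jaw":0,"translation":[0,0,0],"yaw":0},{"jaw":0,"translation":[-2,0,0],"yaw":0},{"jaw":0,"translation":[-6,0,0],"yaw":0}]';python3 -m crank '[{"jaw":0,"translation":[-4,0.5,2],"yaw":0},{"jaw":0,"translation":[-8,1,4],"yaw":0},{"jaw":0,"translation":[-11,1,4],"yaw":0},{"jaw":0,"translation":[-11,1,4],"yaw":0},{"jaw":0,"translation":[-11,1,4],"yaw":0}]';python3 bolt.py red w33.png;python3 bolt.py yellow w33.png; python3 -c "
from h import *
plan(600.5,-174.3,160,30)"
```

```text
t: 49.85
ee_pos: [494.4, -41.5, 131.0]
ee_rot: [0.484, 0.516, -0.487, 0.512]
ft_force: [0.0, -0.4, -0.7]
gripper_width: 42.9
t: 50.35
ee_pos: [509.2, -81.1, 242.9]
ee_rot: [0.486, 0.514, -0.486, 0.514]
ft_force: [0.3, -0.6, -0.6]
gripper_width: 42.7
red bar center 498.6 -41.2 size [13.9 43.2] heading mod180 95.7 z 123.0 px [269. 141.]
from [508.4 -80.7 241.6] head 3.3 w 42.8 F [-0.3  0.4 -0.4] t 50.45 q7 -0.02 -> [8.13, 8.68, 9.87] dist mm 155 yaw -0.466Traceback (most recent call last):
  File "bolt.py", line 9, in <module>
    n,l,ss,c=cv2.connectedComponentsWithStats(m.astype(np.uint8));i=1+np.argmax(ss[1:,4]);vv,uu=np.nonzero(l==i)
                                                                      ~~~~~~~~~^^^^^^^^^^
    return _wrapfunc(a, 'argmax', axis=axis, out=out, **kwds)
    return bound(*args, **kwds)
ValueError: attempt to get argmax of an empty sequence
```

View pics/w33.png

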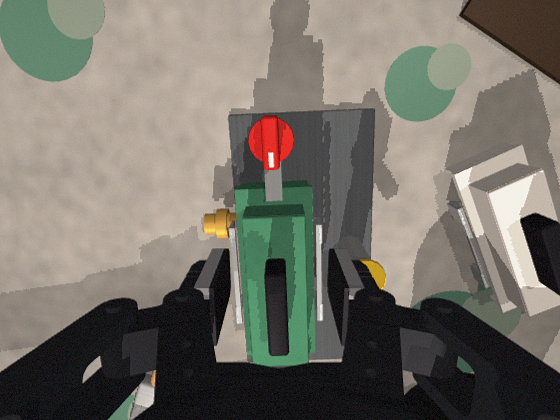

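Red bar heading is 95.7° mod 180, exactly inward, with its strap over the flange at (273,185). Now yellow.

```bash
python3 -m crank '[{"jaw":0,"translation":[0,2,2],"yaw":-0.12},{"jaw":0,"translation":[0,4,4.5],"yaw":-0.24},{"jaw":0,"translation":[2,6,7],"yaw":-0.36},{"jaw":0,"translation":[5,8,9.5],"yaw":-0.46},{"jaw":0,"translation":[8.5,8.7,9.9],"yaw":-0.5}]';python3 -m crank '[{"jaw":0,"translation":[0,0,0],"yaw":0},{"jaw":0,"translation":[0,0,0],"yaw":0},{"jaw":0,"translation":[0,0,0],"yaw":0},{"jaw":0,"translation":[0,0,0],"yaw":0}]';python3 bolt.py yellow w34.png; python3 -c "
from h import *
plan(600.5,-174.3,73,32)"
```

```text
t: 50.95
ee_pos: [603.1, -178.4, 155.3]
ee_rot: [0.343, 0.618, -0.344, 0.618]
ft_force: [0.1, 0.2, -0.2]
gripper_width: 42.9
t: 51.35
ee_pos: [602.9, -174.2, 160.0]
ee_rot: [0.343, 0.617, -0.343, 0.619]
ft_force: [0.1, -1.0, 0.2]
gripper_width: 42.5
yellow bar center 599.7 -173.3 size [13.8 43.9] heading mod180 127.6 z 123.2 px [275. 215.]
from [ 602.8 -174.5  159.9] head 31.9 w 42.4 F [ 0.2 -0.3 -0.2] t 51.40 q7 0.48 -> [8.69, -0.2, -0.15] dist mm 87 yaw -0.001
```

View pics/w34.png

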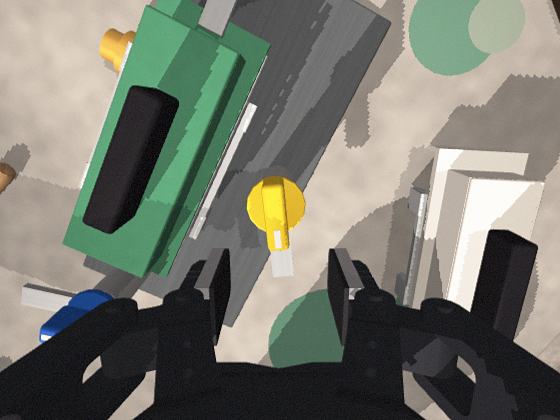

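Yellow bar 13.8 x 43.9 mm at (599.8,-173.5), heading -52.4°, so 2.13 rad remain.

```bash
python3 -m crank '[{"jaw":0,"translation":[2,-0.2,-0.2],"yaw":-0.1},{"jaw":0,"translation":[4.5,-0.2,-0.2],"yaw":-0.1},{"jaw":0,"translation":[7,-0.2,-0.2],"yaw":-0.1},{"jaw":0,"translation":[8.3,-0.2,-0.2],"yaw":-0.1},{"jaw":0,"translation":[8.5,-0.2,-0.2],"yaw":-0.1}]';python3 -m crank '[{"jaw":0,"translation":[0,0,0],"yaw":0},{"jaw":0,"translation":[0,0,0],"yaw":0},{"jaw":0,"translation":[0,0,0],"yaw":0}]';python3 -c "
from h import *
d=cam('wrist');save(d,'w35.png')
plan(599.9,-173.6,73,37.6)"
```

```text
t: 51.9
ee_pos: [598.6, -174.1, 72.2]
ee_rot: [0.312, 0.635, -0.312, 0.634]
ft_force: [-0.8, 0.5, 1.3]
gripper_width: 42.5
t: 52.2
ee_pos: [600.2, -174.4, 74.3]
ee_rot: [0.312, 0.634, -0.312, 0.635]
ft_force: [-1.2, 0.3, -0.4]
gripper_width: 42.7
from [ 600.1 -174.4   74.1] head 37.6 w 42.8 F [-0.2 -0.9  0.9] t 52.25 q7 0.51 -> [0.11, 0.03, -0.07] dist mm 1 yaw 0.001
```

View pics/w35.png

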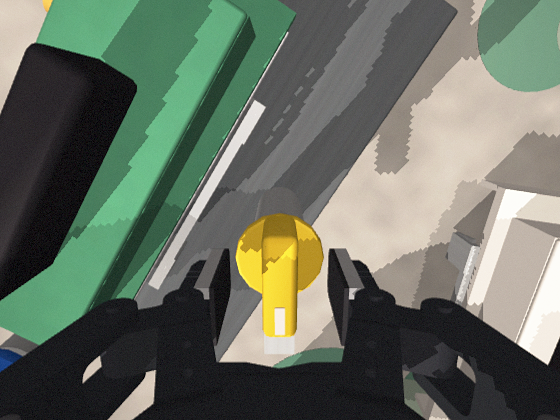

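```bash
python3 -m crank '[{"jaw":-1,"translation":[0,0,0],"yaw":0},{"jaw":-1,"translation":[0,0,0],"yaw":0},{"jaw":-1,"translation":[0,0,0],"yaw":0},{"jaw":-1,"translation":[0,0,0],"yaw":0},{"jaw":-1,"translation":[0,0,0],"yaw":0}]' 50;python3 -m crank '[{"jaw":-1,"translation":[0,0,0],"yaw":0.14},{"jaw":-1,"translation":[0,0,0],"yaw":0.28},{"jaw":-1,"translation":[0,0,0],"yaw":0.42},{"jaw":-1,"translation":[0,0,0],"yaw":0.56},{"jaw":-1,"translation":[0,0,0],"yaw":0.7}]';python3 -m crank '[{"jaw":-1,"translation":[0,0,0],"yaw":0.14},{"jaw":-1,"translation":[0,0,0],"yaw":0.28},{"jaw":-1,"translation":[0,0,0],"yaw":0.42},{"jaw":-1,"translation":[0,0,0],"yaw":0.56},{"jaw":-1,"translation":[0,0,0],"yaw":0.7}]'
```

```text
t: 52.75
ee_pos: [600.1, -173.9, 73.5]
ee_rot: [0.312, 0.634, -0.312, 0.635]
ft_force: [1.0, 1.4, 3.4]
gripper_width: 12.7
t: 53.25
ee_pos: [600.9, -173.6, 73.5]
ee_rot: [0.513, 0.487, -0.511, 0.488]
ft_force: [4.0, 1.7, 1.5]
gripper_width: 12.9
t: 53.75
ee_pos: [601.5, -173.9, 73.5]
ee_rot: [0.65, 0.282, -0.647, 0.283]
ft_force: [6.2, 0.5, 0.1]
gripper_width: 12.6
```

```bash
python3 -m crank '[{"jaw":-1,"translation":[0,0,0],"yaw":0.14},{"jaw":-1,"translation":[0,0,0],"yaw":0.28},{"jaw":-1,"translation":[0,0,0],"yaw":0.42},{"jaw":-1,"translation":[0,0,0],"yaw":0.56},{"jaw":-1,"translation":[0,0,0],"yaw":0.7}]';python3 -c "
from h import *
plan(599.9,-173.6,73,-84.3);print(get_state()['moment'])"
```

```text
t: 54.25
ee_pos: [601.9, -174.5, 73.5]
ee_rot: [0.708, 0.043, -0.704, 0.044]
ft_force: [6.0, 0.0, -2.1]
gripper_width: 12.8
from [ 601.9 -174.5   73.5] head -83.0 w 12.8 F [ 6.   0.  -2.1] t 54.25 q7 -1.28 -> [0.05, -0.11, 0.19] dist mm 2 yaw 0.023
[-3.32601317e-02 -1.36685664e+00 -6.33399377e-04]
```

```bash
python3 -m crank '[{"jaw":-1,"translation":[0,0,0],"yaw":0.03},{"jaw":-1,"translation":[0,0,0],"yaw":0.05},{"jaw":-1,"translation":[0,0,0],"yaw":0.07},{"jaw":-1,"translation":[0,0,0],"yaw":0.07},{"jaw":-1,"translation":[0,0,0],"yaw":0.07}]';python3 -c "
from h import *
plan(599.9,-173.6,73,-84.3);print(get_state()['moment'])";python3 -m crank '[{"jaw":0,"translation":[0,0,0],"yaw":0},{"jaw":0,"translation":[0,0,0],"yaw":0},{"jaw":0,"translation":[0,0,0],"yaw":0},{"jaw":0,"translation":[-2,0,0],"yaw":0},{"jaw":0,"translation":[-6,0,0],"yaw":0}]';python3 -m crank '[{"jaw":0,"translation":[-4,0,0],"yaw":0},{"jaw":0,"translation":[-8,0,2],"yaw":0},{"jaw":0,"translation":[-11,0,4],"yaw":0},{"jaw":0,"translation":[-11,0,4],"yaw":0},{"jaw":0,"translation":[-11,0,4],"yaw":0}]';python3 bolt.py yellow w36.png;python3 -c "
from h import *
plan(527.1,-324.4,160,-84.3)"
```

```text
t: 54.75
ee_pos: [602.0, -174.6, 73.6]
ee_rot: [0.709, 0.021, -0.705, 0.023]
ft_force: [6.3, -1.7, -2.0]
gripper_width: 13.0
from [ 602.  -174.6   73.6] head -86.4 w 13.0 F [ 6.3 -1.7 -2. ] t 54.75 q7 -1.33 -> [0.05, -0.11, 0.2] dist mm 2 yaw -0.037
[-0.19659755 -1.35427795  1.24471041]
t: 55.25
ee_pos: [596.2, -173.7, 130.0]
ee_rot: [-0.704, -0.021, 0.71, -0.019]
ft_force: [1.1, -0.7, 0.5]
gripper_width: 42.6
t: 55.75
ee_pos: [559.2, -176.8, 243.5]
ee_rot: [0.707, 0.02, -0.706, 0.02]
ft_force: [-0.4, 0.1, -0.5]
gripper_width: 42.8
yellow bar center 600.7 -174.2 size [13.9 43.2] heading mod180 5.7 z 123.0 px [279. 139.]
from [ 559.  -176.4  242.3] head -86.7 w 42.3 F [ 0.  -0.2 -0.5] t 55.80 q7 -1.29 -> [8.22, 14.59, 4.02] dist mm 172 yaw -0.042
```

View pics/w36.png

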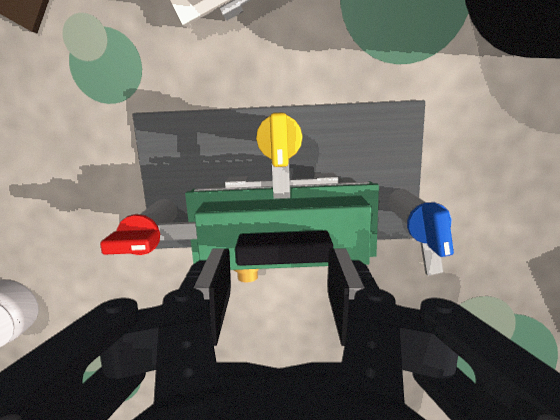

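Yellow bar heading is 5.7° mod 180 (inward), with red and yellow straps over the flange. Now blue.

```bash
python3 -m crank '[{"jaw":0,"translation":[0,4,1],"yaw":0},{"jaw":0,"translation":[0,8,2],"yaw":0},{"jaw":0,"translation":[1,11.5,3],"yaw":0},{"jaw":0,"translation":[4,14.3,4],"yaw":0},{"jaw":0,"translation":[8,14.6,4],"yaw":0}]';python3 -m crank '[{"jaw":0,"translation":[0,0,0],"yaw":0},{"jaw":0,"translation":[0,0,0],"yaw":0},{"jaw":0,"translation":[0,0,0],"yaw":0},{"jaw":0,"translation":[0,0,0],"yaw":0}]';python3 bolt.py blue w37.png; python3 -c "
from h import *
plan(527.1,-324.4,73,-77)"
```

```text
t: 56.3
ee_pos: [526.2, -330.3, 161.6]
ee_rot: [-0.707, -0.017, 0.707, -0.019]
ft_force: [0.2, -1.0, -1.4]
gripper_width: 42.7
t: 56.7
ee_pos: [529.6, -324.1, 164.9]
ee_rot: [0.708, 0.021, -0.706, 0.021]
ft_force: [-0.3, 0.3, 0.5]
gripper_width: 42.8
blue bar center 528.2 -324.2 size [13.9 43.6] heading mod180 17.5 z 123.0 px [279. 218.]
from [ 529.3 -324.3  164.8] head -86.6 w 42.7 F [1.1 0.6 0.4] t 56.75 q7 -1.03 -> [9.18, -0.01, 0.25] dist mm 92 yaw -0.168
```

View pics/w37.png

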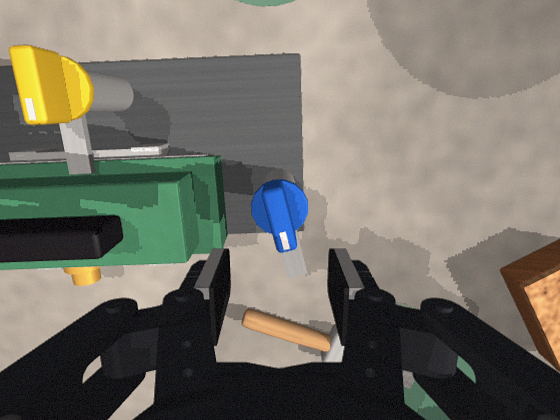

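Blue bar 13.9 x 43.6 mm at (527.8,-324.3), heading 197.5°, so 1.78 rad remain.

```bash
python3 -m crank '[{"jaw":0,"translation":[2,0,0.15],"yaw":-0.12},{"jaw":0,"translation":[4.5,0,0.15],"yaw":-0.246},{"jaw":0,"translation":[7,0,0.15],"yaw":-0.246},{"jaw":0,"translation":[8.8,0,0.15],"yaw":-0.246},{"jaw":0,"translation":[9,0,0.15],"yaw":-0.246}]';python3 -m crank '[{"jaw":0,"translation":[0,0,0],"yaw":0},{"jaw":0,"translation":[0,0,0],"yaw":0},{"jaw":0,"translation":[0,0,0],"yaw":0}]';python3 -c "
from h import *
d=cam('wrist');save(d,'w38.png')
plan(527.6,-324.3,73,-72.5)"
```

```text
t: 57.25
ee_pos: [525.5, -323.8, 71.7]
ee_rot: [-0.698, -0.108, 0.7, -0.107]
ft_force: [-0.3, -0.1, 0.4]
gripper_width: 42.7
t: 57.55
ee_pos: [527.4, -325.1, 74.5]
ee_rot: [0.7, 0.106, -0.698, 0.108]
ft_force: [0.5, 0.7, -0.6]
gripper_width: 42.5
from [ 527.2 -325.1   74.3] head -72.6 w 42.8 F [ 0.2  0.2 -1.1] t 57.60 q7 -0.82 -> [0.13, -0.06, -0.06] dist mm 2 yaw -0.002
```

View pics/w38.png

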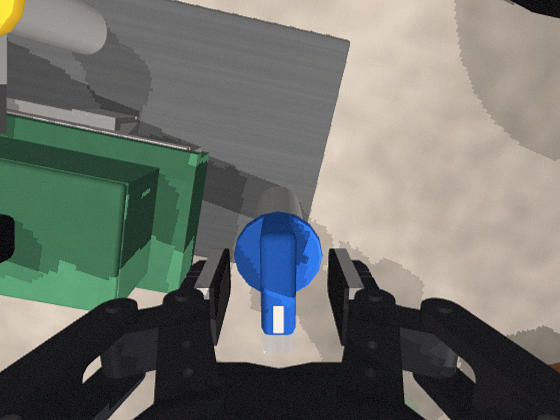

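```bash
python3 -m crank '[{"jaw":-1,"translation":[0,0,0],"yaw":0},{"jaw":-1,"translation":[0,0,0],"yaw":0},{"jaw":-1,"translation":[0,0,0],"yaw":0},{"jaw":-1,"translation":[0,0,0],"yaw":0},{"jaw":-1,"translation":[0,0,0],"yaw":0}]' 50;python3 -m crank '[{"jaw":-1,"translation":[0,0,0],"yaw":0.14},{"jaw":-1,"translation":[0,0,0],"yaw":0.28},{"jaw":-1,"translation":[0,0,0],"yaw":0.42},{"jaw":-1,"translation":[0,0,0],"yaw":0.56},{"jaw":-1,"translation":[0,0,0],"yaw":0.7}]';python3 -m crank '[{"jaw":-1,"translation":[0,0,0],"yaw":0.14},{"jaw":-1,"translation":[0,0,0],"yaw":0.28},{"jaw":-1,"translation":[0,0,0],"yaw":0.42},{"jaw":-1,"translation":[0,0,0],"yaw":0.56},{"jaw":-1,"translation":[0,0,0],"yaw":0.7}]';python3 -m crank '[{"jaw":-1,"translation":[0,0,0],"yaw":0.14},{"jaw":-1,"translation":[0,0,0],"yaw":0.28},{"jaw":-1,"translation":[0,0,0],"yaw":0.35},{"jaw":-1,"translation":[0,0,0],"yaw":0.35},{"jaw":-1,"translation":[0,0,0],"yaw":0.35}]';python3 -c "
from h import *
plan(527.6,-324.3,73,-174.3);print(get_state()['moment'])"
```

```text
t: 58.1
ee_pos: [526.7, -325.1, 73.5]
ee_rot: [0.699, 0.107, -0.699, 0.107]
ft_force: [-1.8, 0.1, 4.0]
gripper_width: 12.8
t: 58.6
ee_pos: [526.7, -324.5, 73.5]
ee_rot: [0.693, -0.141, -0.693, -0.141]
ft_force: [-0.6, 1.3, 5.4]
gripper_width: 12.7
t: 59.1
ee_pos: [527.1, -324.1, 73.5]
ee_rot: [0.603, -0.37, -0.602, -0.37]
ft_force: [-0.4, 2.3, 5.4]
gripper_width: 13.0
t: 59.6
ee_pos: [527.3, -324.0, 73.5]
ee_rot: [0.53, -0.467, -0.53, -0.468]
ft_force: [-0.1, 2.2, 5.3]
gripper_width: 12.9
from [ 527.3 -324.    73.5] head -172.8 w 12.9 F [-0.1  2.2  5.3] t 59.60 q7 -2.29 -> [0.05, -0.02, -0.03] dist mm 1 yaw 0.026
[ 0.44187915  0.02322424 -0.05428907]
```

```bash
python3 -m crank '[{"jaw":-1,"translation":[0,0,0],"yaw":0.03},{"jaw":-1,"translation":[0,0,0],"yaw":0.05},{"jaw":-1,"translation":[0,0,0],"yaw":0.07},{"jaw":-1,"translation":[0,0,0],"yaw":0.07},{"jaw":-1,"translation":[0,0,0],"yaw":0.07}]';python3 -c "
from h import *
plan(527.6,-324.3,73,-174.3);print(get_state()['moment'])";python3 -m crank '[{"jaw":0,"translation":[0,0,0],"yaw":0},{"jaw":0,"translation":[0,0,0],"yaw":0},{"jaw":0,"translation":[0,0,0],"yaw":0},{"jaw":0,"translation":[-2,0,0],"yaw":0},{"jaw":0,"translation":[-6,0,0],"yaw":0}]';python3 -m crank '[{"jaw":0,"translation":[-4,0,0],"yaw":0},{"jaw":0,"translation":[-8,0,3],"yaw":0},{"jaw":0,"translation":[-13,0,7],"yaw":0},{"jaw":0,"translation":[-15,0,11],"yaw":0},{"jaw":0,"translation":[-16,0,14],"yaw":0}]';python3 -m crank '[{"jaw":0,"translation":[0,0,0],"yaw":0},{"jaw":0,"translation":[0,0,0],"yaw":0},{"jaw":0,"translation":[0,0,0],"yaw":0}]';python3 -c "
from h import *
print(st()[1])
for n in ('top','scene'):
    d=cam(n);save(d,n+'9.png')
d=cam('wrist');save(d,'w39.png')"; for c in red yellow blue; do python3 bolt.py $c w40.png 2>&1|tail -1; done; python3 cov.py w41.png 46
```

```text
t: 60.1
ee_pos: [527.4, -324.0, 73.6]
ee_rot: [0.515, -0.485, -0.515, -0.485]
ft_force: [-0.3, 1.3, 5.4]
gripper_width: 12.4
from [ 527.4 -324.    73.6] head -176.6 w 12.4 F [-0.3  1.3  5.4] t 60.10 q7 -2.35 -> [0.06, -0.02, -0.03] dist mm 1 yaw -0.039
[0.2844407  0.08705194 1.27929488]
t: 60.6
ee_pos: [524.0, -323.3, 130.2]
ee_rot: [-0.511, 0.487, 0.516, 0.485]
ft_force: [1.2, 0.2, 0.7]
gripper_width: 43.0
t: 61.1
ee_pos: [519.4, -183.6, 295.5]
ee_rot: [0.514, -0.485, -0.512, -0.487]
ft_force: [1.3, 0.7, -0.4]
gripper_width: 42.8
t: 61.4
ee_pos: [518.1, -186.2, 292.3]
ee_rot: [-0.513, 0.487, 0.513, 0.486]
ft_force: [0.3, -0.1, 0.6]
gripper_width: 42.7
[ 518.13298445 -186.19562153  292.26268047]
red bar center 499.2 -44.5 size [13.9 45.8] heading mod180 95.7 z 122.8 px [289. 307.]
yellow bar center 599.9 -175.6 size [14.3 43.7] heading mod180 5.7 z 123.0 px [195. 185.]
blue bar center 527.0 -322.4 size [13.8 40.5] heading mod180 95.7 z 123.1 px [276.  24.]
handle top center 512.6 -184.5 size 17.8 79.0 yaw 5.68 z 152.1
[284.58403361 184.31572629]
dome top center 512.5 -183.9 size 55.7 155.4 yaw 5.72 z 118.2
flange center 512.5 -183.2 size 75.3 188.5 yaw 5.69 z 78.3
```

View pics/w39.png

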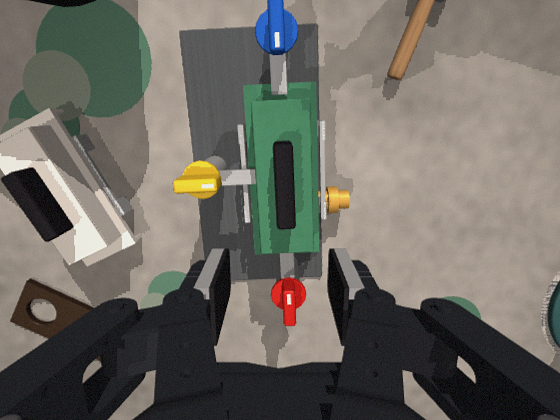

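View pics/scene9.png

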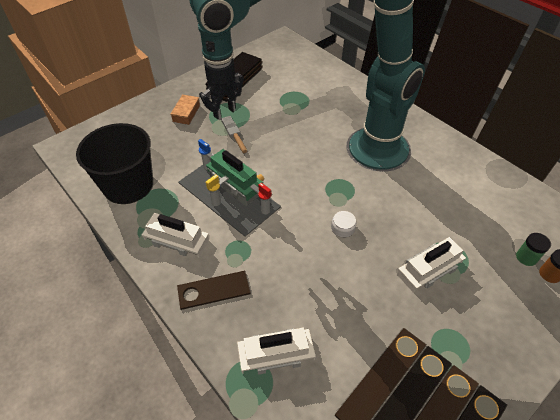

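View pics/top9.png

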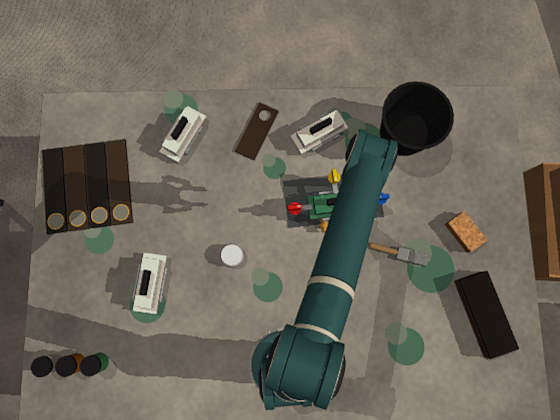

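All three bolts read inward with straps over the flange, the cover is at home height, and the bystanders are where they were. One last close look at the clips.

Run:
```python
from h import *
d=cam('wrist');P=cloud(d);a=cv2.resize(d['color'][70:270,215:355],None,fx=4,fy=3);cv2.imwrite('pics/clip.png',a[...,::-1])
C=d['color'].astype(int);t=np.radians(5.7);ex=np.array([np.cos(t),np.sin(t)]);ey=np.array([-np.sin(t),np.cos(t)])
r=P[...,:2]-np.array([513,-183.1]);X=r@ex;Y=r@ey
m=(C.max(-1)-C.min(-1)<30)&(C.min(-1)>110)&(abs(X)>36)&(abs(X)<60)&(abs(Y)<60)&(P[...,2]>40)&(P[...,2]<80)
for s in (-1,1):
    k=m&(np.sign(X)==s)&(abs(Y)>15); print(s,k.sum(),'x',np.percentile(X[k],[2,50,98]).round(1),'z',np.percentile(P[k][:,2],[2,50,98]).round(1))
```

```text
-1 373 x [-47.1 -43.8 -41.5] z [54.5 77.2 79. ]
1 371 x [40.5 43.2 46.3] z [74.7 77.1 78.6]
```

View pics/clip.png

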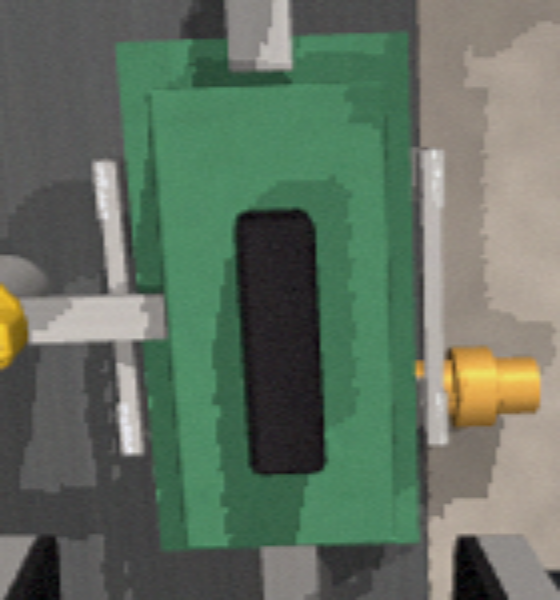

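The clip bars lie symmetrically at about ±43.5 mm, on both sides at the same height. Handing in.

```bash
python3 -c "
from plant import arm
print(arm.finish_job())"
```

```text
the job is handed in; nothing more can be done
None
```

I handed the job in at about 62 s: both cartridges are in wells, the green cover is pressed home, and the three bolts are turned in order. No verdict was reported.

- **Cartridges:** only two were present. They stand in wells 3 and 1, with stem tops at 106.3 mm (106 expected).
- **Fallen cartridge:** my first grasp knocked one cartridge over. The real fingertips sit about 30 mm behind the reported TCP, so the pads only caught the top of the stem. I stood it upright again and seated it normally.
- **Cover:** handle top at 152.1 mm, dome 118.2 and flange 78.3 (152, 118 and 78 expected). Its yaw matches the housing.
- **Clips:** pressing took about 17 N, then the force dropped away before the cover bottomed at the home height. The clip bars sit evenly at about ±43.5 mm on both sides. I inferred the snap from these and did not see under the rim.
- **Bolts:** turned red, then yellow, then blue, each until the moment jumped to about 1.2 N m. In the last picture the bars lie at 95.7°, 5.7° and 95.7°, as expected, with all straps over the flange. On red, my first close landed on the hub, so I opened and gripped higher.
- **Bystanders:** by eye, the plaque, tin and brush look unmoved in the final pictures. At hand-in the gripper was well above everything.

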